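Change over the glaze-tile dryer

TASK

Change over the tile dryer: turn its isolator handle fully off before touching any tile (and again if a tile still needs moving later), then take out the dry round-topped tiles and stand them upright, well on the ware board. Stand every square-topped tile from the bench fully down in a pocket, the shortest next to the blower box and then ever taller with no pocket skipped, so that none shades the next from the air. Then turn the isolator fully on again, leaving the tub, brush and bowl alone.

Things in the scene. Friction and masses are not known exactly. Their poses are not given: they have to be found in the camera images.
- dryer: fixed tile dryer: aluminium bed 90 (x) x 350 (y) x 22 mm high with four rectangular pockets in a row along its y, and at its +y end a grey blower box 100 x 110 x 80 mm high (box centre at y = +255 mm) with the isolator on top. Origin on the table under the middle of the bed; z up
- isolator (a joint): rotary isolator handle on the blower box, turning about a vertical axis. 0 = off, against its stop: bar across the bed (along dryer x); 1.4 rad (80 degrees) = on, against the other stop: bar nearly in line with the bed. Grows clockwise seen from above; stays where it is left, turning takes about 0.12 N m
- isolator_grip (a point): point on the isolator's axis at the height to grip, 110 mm above the table. The black bar is 90 mm long, 18 mm wide, 30 mm high (from 93 to 123 mm above the table), centred here; its own x is along the bar
- board: fixed plywood ware board 220 (x) x 120 (y) mm, its top 20 mm above the table; origin under its centre on the table
- board_top (a point): centre of the ware board's top face; axes as the board
- pocket1 (a point): centre of the floor of pocket 1 (number 1 counted from the blower box); pocket 56 (dryer x) x 66 (dryer y) mm, 10 mm deep, floor 12 mm above the table, 85 mm to the next pocket; axes as the dryer
- pocket2 (a point): centre of the floor of pocket 2 (number 2 counted from the blower box); pocket 56 (dryer x) x 66 (dryer y) mm, 10 mm deep, floor 12 mm above the table, 85 mm to the next pocket; axes as the dryer
- pocket3 (a point): centre of the floor of pocket 3 (number 3 counted from the blower box); pocket 56 (dryer x) x 66 (dryer y) mm, 10 mm deep, floor 12 mm above the table, 85 mm to the next pocket; axes as the dryer
- pocket4 (a point): centre of the floor of pocket 4 (number 4 counted from the blower box); pocket 56 (dryer x) x 66 (dryer y) mm, 10 mm deep, floor 12 mm above the table, 85 mm to the next pocket; axes as the dryer
- tile1: raw grey-brown stoneware test tile shaped like an upside-down T: foot 50 (own x) x 60 (own y) x 12 mm high, upright plate 10 mm thick (own x) and 50 mm wide (own y) centred on the foot, square top, 70 mm high overall. Newly glazed, stands on the bench at the start; may be absent. Origin at the centre of the foot's underside
- tile2: raw grey-brown stoneware test tile shaped like an upside-down T: foot 50 (own x) x 60 (own y) x 12 mm high, upright plate 10 mm thick (own x) and 50 mm wide (own y) centred on the foot, square top, 90 mm high overall. Newly glazed, stands on the bench at the start; may be absent. Origin at the centre of the foot's underside
- tile3: raw grey-brown stoneware test tile shaped like an upside-down T: foot 50 (own x) x 60 (own y) x 12 mm high, upright plate 10 mm thick (own x) and 50 mm wide (own y) centred on the foot, square top, 110 mm high overall. Newly glazed, stands on the bench at the start; may be absent. Origin at the centre of the foot's underside
- tile4: raw grey-brown stoneware test tile shaped like an upside-down T: foot 50 (own x) x 60 (own y) x 12 mm high, upright plate 10 mm thick (own x) and 50 mm wide (own y) centred on the foot, square top, 130 mm high overall. Newly glazed, stands on the bench at the start; may be absent. Origin at the centre of the foot's underside
- dry1: raw grey-brown stoneware test tile shaped like an upside-down T: foot 50 (own x) x 60 (own y) x 12 mm high, upright plate 10 mm thick (own x) and 50 mm wide (own y) centred on the foot, rounded (arched) top, 95 mm high overall. Already dried, stands in a dryer pocket at the start; may be absent. Origin at the centre of the foot's underside
- dry2: raw grey-brown stoneware test tile shaped like an upside-down T: foot 50 (own x) x 60 (own y) x 12 mm high, upright plate 10 mm thick (own x) and 50 mm wide (own y) centred on the foot, rounded (arched) top, 95 mm high overall. Already dried, stands in a dryer pocket at the start; may be absent. Origin at the centre of the foot's underside
- dry3: raw grey-brown stoneware test tile shaped like an upside-down T: foot 50 (own x) x 60 (own y) x 12 mm high, upright plate 10 mm thick (own x) and 50 mm wide (own y) centred on the foot, rounded (arched) top, 95 mm high overall. Already dried, stands in a dryer pocket at the start; may be absent. Origin at the centre of the foot's underside
- tub: bystander: white plastic glaze tub, 90 mm across, 65 mm high
- brush: bystander: flat brush lying on the bench, 180 mm long
- bowl: bystander: blue ceramic bowl, 90 mm across, 45 mm high
Not all that is in view belongs to the job. Leave any pink or purple look-alike of the tile2 alone.

How it is judged (in metres and radians):
On the way, in this order (a step that is already met when the one before it is completed fails the run):
1. the isolator is turned off (value of joint isolator below 0.12 rad), for 0.2 s.
2. with the isolator off, the dry tiles stand on the ware board and the glazed tiles stand in the pockets in order (value of joint isolator below 0.12 rad and horizontal distance between tile1 and pocket1 below 0.01 m and z of tile1 in the frame of pocket1 below 0.006 m and angle between each of tile1, tile2, tile3, tile4, dry1, dry2, dry3's own z axis and vertical below 0.12 rad and linear speed of each of tile1, tile2, tile3, tile4, dry1, dry2, dry3 below 0.03 m/s and ((horizontal distance between tile2 and pocket1 below 0.01 m and z of tile2 in the frame of pocket1 below 0.006 m) or (horizontal distance between tile2 and pocket2 below 0.01 m and z of tile2 in the frame of pocket2 below 0.006 m and horizontal distance between any of tile1, tile2, tile3, tile4 and pocket1 below 0.02 m and not (horizontal distance between tile3 and pocket1 below 0.02 m) and not (horizontal distance between tile4 and pocket1 below 0.02 m))) and ((horizontal distance between tile3 and pocket1 below 0.01 m and z of tile3 in the frame of pocket1 below 0.006 m) or (horizontal distance between tile3 and pocket2 below 0.01 m and z of tile3 in the frame of pocket2 below 0.006 m and horizontal distance between any of tile1, tile2, tile3, tile4 and pocket1 below 0.02 m and not (horizontal distance between tile4 and pocket1 below 0.02 m)) or (horizontal distance between tile3 and pocket3 below 0.01 m and z of tile3 in the frame of pocket3 below 0.006 m and horizontal distance between any of tile1, tile2, tile3, tile4 and pocket2 below 0.02 m and not (horizontal distance between tile4 and pocket1 below 0.02 m) and not (horizontal distance between tile4 and pocket2 below 0.02 m))) and ((horizontal distance between tile4 and pocket1 below 0.01 m and z of tile4 in the frame of pocket1 below 0.006 m) or (horizontal distance between tile4 and pocket2 below 0.01 m and z of tile4 in the frame of pocket2 below 0.006 m and horizontal distance between any of tile1, tile2, tile3, tile4 and pocket1 below 0.02 m) or (horizontal distance between tile4 and pocket3 below 0.01 m and z of tile4 in the frame of pocket3 below 0.006 m and horizontal distance between any of tile1, tile2, tile3, tile4 and pocket2 below 0.02 m) or (horizontal distance between tile4 and pocket4 below 0.01 m and z of tile4 in the frame of pocket4 below 0.006 m and horizontal distance between any of tile1, tile2, tile3, tile4 and pocket3 below 0.02 m)) and x of dry1 in the frame of board_top between -0.1 and 0.1 m and y of dry1 in the frame of board_top between -0.053 and 0.053 m and z of dry1 in the frame of board_top between -0.006 and 0.006 m and x of dry2 in the frame of board_top between -0.1 and 0.1 m and y of dry2 in the frame of board_top between -0.053 and 0.053 m and z of dry2 in the frame of board_top between -0.006 and 0.006 m and x of dry3 in the frame of board_top between -0.1 and 0.1 m and y of dry3 in the frame of board_top between -0.053 and 0.053 m and z of dry3 in the frame of board_top between -0.006 and 0.006 m), for 0.2 s.
3. the isolator is turned on again (value of joint isolator above 1.28 rad), for 0.2 s.
At the end, for the whole second after the job is handed in: Isolator at 1.28 rad or more; square-topped tiles seated (10 mm of centre, 6 mm of floor, upright to 0.12 rad) in pockets 1, 2, .. by rising height, no gap; round-topped tiles upright on the board (100 mm along, 53 mm across from its centre, 6 mm of its top); all released, at rest (value of joint isolator above 1.28 rad and horizontal distance between tile1 and pocket1 below 0.01 m and z of tile1 in the frame of pocket1 below 0.006 m and angle between each of tile1, tile2, tile3, tile4, dry1, dry2, dry3's own z axis and vertical below 0.12 rad and linear speed of each of tile1, tile2, tile3, tile4, dry1, dry2, dry3 below 0.03 m/s and ((horizontal distance between tile2 and pocket1 below 0.01 m and z of tile2 in the frame of pocket1 below 0.006 m) or (horizontal distance between tile2 and pocket2 below 0.01 m and z of tile2 in the frame of pocket2 below 0.006 m and horizontal distance between any of tile1, tile2, tile3, tile4 and pocket1 below 0.02 m and not (horizontal distance between tile3 and pocket1 below 0.02 m) and not (horizontal distance between tile4 and pocket1 below 0.02 m))) and ((horizontal distance between tile3 and pocket1 below 0.01 m and z of tile3 in the frame of pocket1 below 0.006 m) or (horizontal distance between tile3 and pocket2 below 0.01 m and z of tile3 in the frame of pocket2 below 0.006 m and horizontal distance between any of tile1, tile2, tile3, tile4 and pocket1 below 0.02 m and not (horizontal distance between tile4 and pocket1 below 0.02 m)) or (horizontal distance between tile3 and pocket3 below 0.01 m and z of tile3 in the frame of pocket3 below 0.006 m and horizontal distance between any of tile1, tile2, tile3, tile4 and pocket2 below 0.02 m and not (horizontal distance between tile4 and pocket1 below 0.02 m) and not (horizontal distance between tile4 and pocket2 below 0.02 m))) and ((horizontal distance between tile4 and pocket1 below 0.01 m and z of tile4 in the frame of pocket1 below 0.006 m) or (horizontal distance between tile4 and pocket2 below 0.01 m and z of tile4 in the frame of pocket2 below 0.006 m and horizontal distance between any of tile1, tile2, tile3, tile4 and pocket1 below 0.02 m) or (horizontal distance between tile4 and pocket3 below 0.01 m and z of tile4 in the frame of pocket3 below 0.006 m and horizontal distance between any of tile1, tile2, tile3, tile4 and pocket2 below 0.02 m) or (horizontal distance between tile4 and pocket4 below 0.01 m and z of tile4 in the frame of pocket4 below 0.006 m and horizontal distance between any of tile1, tile2, tile3, tile4 and pocket3 below 0.02 m)) and x of dry1 in the frame of board_top between -0.1 and 0.1 m and y of dry1 in the frame of board_top between -0.053 and 0.053 m and z of dry1 in the frame of board_top between -0.006 and 0.006 m and x of dry2 in the frame of board_top between -0.1 and 0.1 m and y of dry2 in the frame of board_top between -0.053 and 0.053 m and z of dry2 in the frame of board_top between -0.006 and 0.006 m and x of dry3 in the frame of board_top between -0.1 and 0.1 m and y of dry3 in the frame of board_top between -0.053 and 0.053 m and z of dry3 in the frame of board_top between -0.006 and 0.006 m); the robot touches nothing.
It fails at once if the tub is pushed more than 40 mm (distance of tub from where it was at the start of the episode above 0.04 m).
It fails at once if the brush is pushed more than 40 mm (distance of brush from where it was at the start of the episode above 0.04 m).
It fails at once if the bowl is pushed more than 40 mm (distance of bowl from where it was at the start of the episode above 0.04 m).
It fails at once if the fingers touch a tile while the isolator is not off (value of joint isolator above 0.35 rad and (contact force between the fingers and tile1 above 0.5 N or contact force between the fingers and tile2 above 0.5 N or contact force between the fingers and tile3 above 0.5 N or contact force between the fingers and tile4 above 0.5 N or contact force between the fingers and dry1 above 0.5 N or contact force between the fingers and dry2 above 0.5 N or contact force between the fingers and dry3 above 0.5 N)).
Of tile1, tile2, tile3, tile4 only 3 to 4 are there at a start; the rules pass over those that are not, and their reading is None.
Of dry1, dry2, dry3 only 2 to 2 are there at a start; the rules pass over those that are not, and their reading is None.
At some moment in a run one of tile1, tile2, tile3, tile4 may be knocked a few centimetres aside while the robot is not near it.
It also fails if it takes over 200 s, if anything falls off the work surface, if the arm or the gripper's body presses on something with over 40 N, if the wrist force passes 120 N, or if a joint passes its speed limit or range.

ROBOT

A 7-joint arm with a two-finger parallel gripper is mounted at the origin on the work surface. World frame = base frame: x ahead of the robot, y to its left, z up, the work surface at z = 0. Lengths are in m, angles in degrees, forces in N, time in s.
With the tool pointing down it reaches from about 0.425 to 0.925 m from the base axis. Payload 6.8 kg.
Tool frame: the origin (TCP) lies at the very end of the fingers, on their centre line; the grasp point (between the pads) lies grip_depth behind it (grip_depth is the distance from the TCP to the grasp point, in m); z points along the fingers, y is the line along which they close (so a half turn about z gives the same grasp; the last joint's range is limited). The gripper opens to 85 mm and grips with 20 to 120 N. Pads are 22 mm wide; open, the fingers measure 114 mm over their backs; the gripper's body (76 mm by 85 mm) begins 54 mm behind the grasp point. The pads swing forward as they close: fully open they stand 13 mm farther back than shut.
Start: joints at [61.014, 27.33, 1.283, 89.118, -0.659, 63.558, -4.761], TCP at [0.261, -0.622, 0.231] pointing down, gripper open.
Joint ranges: [-169.35, 169.35], [-19.33, 120.38], [-80.79, 83.38], [13.8, 139.57], [-78.32, 258.32], [9.67, 109.79], [-169.56, 169.56]. Speed limits (degrees/s): [136.94, 136.94, 180, 180, 180, 180, 180].

INTERFACE

Orientations are given as a 3x3 rotation matrix whose columns are the frame's x, y, z axes.
In Python, from bench import * gives the robot as it stands.
- The arm moves only by the shell command python3 -m creep 'ROWS' [FORCE]. ROWS is JSON, a list of rows, each an object with "hand": the closure, from 0 (fully open) to 1 (shut); "xyz": the shift along the tool's x, y, z in cm, a list of three; "twist": the turn, a rotation vector about the tool's x, y, z in rad, a list of three. In form: [{"hand": hand, "xyz": [dx, dy, dz], "twist": [rx, ry, rz]}, ...]. A call has 1 to 10 rows; each row is the pose to reach, as a shift and turn from the pose commanded when the call began, along the tool's axes at that moment; what a row does not reach only later rows make up. A row lasts 1/8 s, in which the tool goes at most 62.5 mm and 10.7 degrees, less where a joint would pass 70% of its speed; a pose out of reach is approached as far as the arm can. A call with a gripper value outside its range is refused whole. The fingers move at their own pace and stop on an object; FORCE is the grip in N (left out, the last holds). Time passes only in rows, so rows that repeat a pose let the fingers close. It gives the time, the measured TCP pose, the force, the opening and the grip force at its end, in the units of the state.
- sense(): the state, without advancing time (a new reading comes with each control period).
- capture(name): name is "scene" or "side" or "wrist"; returns a dict with "frame" (420x560x3 uint8, blue, green, red), "depth" (420x560 float32, m along the optical axis (not along the pixel's ray), 0 where there is no reading), "K" (3x3 intrinsics, pixels), "k1" (the pictures are not rectified: a ray, as slopes to the right and down, at radius r is drawn at 1 + k1 r^2 times it, then the intrinsics apply), "R" (3x3) and "t" (3): a world point X has camera coordinates R X + t; the wrist camera has in their place "tool_from_camera" (4x4, takes a point from camera to tool coordinates, whose origin is the TCP and whose axes are the flange's). Camera axes: x right, y down, z forward; pixel columns grow to the right and rows downward; lengths in m; the calibration is good to about 2 mm. A picture is of the moment at which its call begins: read the wrist's pose just before it.
- hand_in(): hands the job in; it is judged then, once.
The state is a dict: "time": time; "joint_positions": joint angles; "qvel": joint speeds; "tau": joint torques, N m; "position": TCP position; "tool_rot": TCP orientation; "ft_force": force on the tool from outside, world axes, zero at the start; "wrist_torque": the same for the moment, N m; "gripper_width": finger opening in m; "grasp_force": force on a finger pad.
Only numpy, scipy, OpenCV 4.12 (cv2) and the standard library are available. Lean on these libraries where they do the work, as an engineer would, in place of code of your own. Each camera call takes 0.05 s, during which the arm holds its last target. There are 200 camera calls.

## Working session

There is one attempt and no reset: what is moved stays moved. The work goes in short steps, Python scripts to look and compute and a shell command to move; the robot and the scene stay as the last step left them, time stands still between calls to the robot, and variables do not carry over. Pictures are saved under pics/ and viewed, at most 14 in all, crops included, and the job is handed in when it is done.

```bash
ls; mkdir -p pics; python3 - <<'E'
from bench import *
import cv2,numpy as np
s=sense();print(s)
for n in("scene","side","wrist"):
    c=capture(n);cv2.imwrite(f"pics/{n}0.png",c["frame"])
    print(n,c["K"],c["k1"],c.get("R"),c.get("t"),c.get("tool_from_camera"))
    if "R" in c: print("pos",-np.array(c["R"]).T@np.array(c["t"]))
E
```

```text
pics
{'time': 0.0, 'joint_positions': array([61.01386026, 27.37667194,  1.28024069, 89.17749784, -0.65736936,
       63.55828173, -4.7616452 ]), 'qvel': array([-0.0550465 ,  0.03848472, -0.06342013,  0.00591566, -0.06710626,
       -0.15030327,  0.070418  ]), 'tau': array([-1.84856681e-04, -5.96452224e+01,  1.60809807e+00, -2.81202006e+01,
        1.25496762e-02,  9.32079682e-03,  4.68885986e-06]), 'position': array([ 0.26124021, -0.62176003,  0.23032156]), 'tool_rot': array([[ 9.21905083e-01,  3.87414869e-01, -8.57940819e-04],
       [ 3.87415785e-01, -9.21903672e-01,  1.62137489e-03],
       [-1.62794049e-04, -1.82713357e-03, -9.99998318e-01]]), 'ft_force': array([-0.2787275 , -0.22951632, -0.25872427]), 'wrist_torque': array([ 0.02848908,  0.02525735, -0.00968896]), 'grasp_force': 0.0, 'gripper_width': 0.08561524890193267}
scene [[392.28618365   0.         282.32678161]
 [  0.         392.28618365 205.76241997]
 [  0.           0.           1.        ]] -0.05539446399744525 [[ 0.4436627   0.89601853 -0.01772603]
 [ 0.68605734 -0.35229385 -0.6365645 ]
 [-0.57661836  0.27025885 -0.7
[... 176 characters left out ...]
923169]
 [  0.           0.           1.        ]] -0.1504503023133409 [[-0.9566887  -0.29101208 -0.0076614 ]
 [-0.19662854  0.66536654 -0.72015595]
 [ 0.21467172 -0.68745861 -0.69376993]] [0.50319895 0.12796406 1.24595896] None
pos [0.23909397 0.91783918 0.96041814]
wrist [[311.77553852   0.         278.26352204]
 [  0.         311.77553852 215.72901885]
 [  0.           0.           1.        ]] -0.06505236685049497 None None [[-1.83756272e-04 -9.56561397e-01 -2.91530889e-01  7.45899209e-02]
 [ 9.99999514e-01 -4.58060276e-04  8.72657424e-04  2.90640807e-04]
 [-9.68289124e-04 -2.91530587e-01  9.56561017e-01 -1.42828345e-01]
 [ 0.00000000e+00  0.00000000e+00  0.00000000e+00  1.00000000e+00]]
```

View pics/scene0.png

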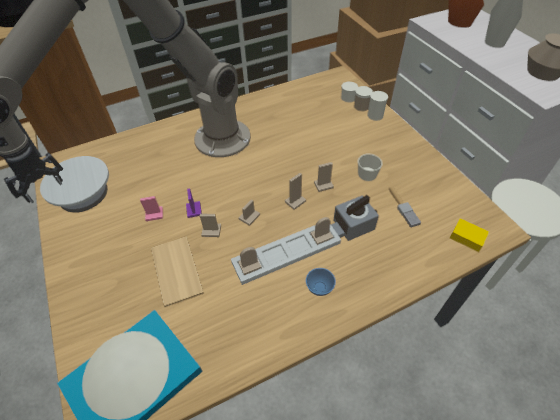

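View pics/side0.png

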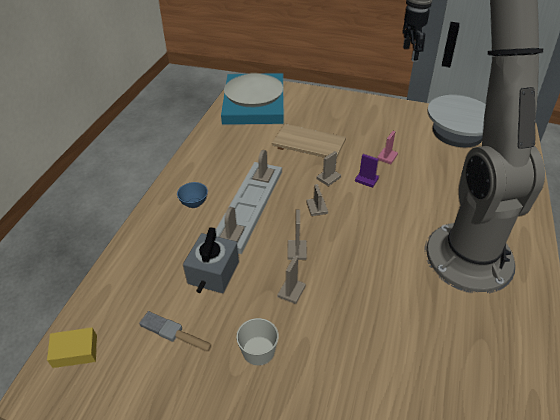

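The scene view shows four square tiles at about (208,225), (248,212), (295,192) and (324,178). Arched tiles sit in the bed at (320,230) and (248,262), the isolator is at (356,207) and the board at (178,270). Next I'll build a top-down map from depth.

```bash
cat > h.py <<'E'
from bench import *
import cv2,numpy as np
def cloud(n):
    s=sense();c=capture(n);K=np.array(c["K"]);d=c["depth"]
    v,u=np.mgrid[0:420,0:560]
    m=d>0
    D=np.array([c["k1"],0,0,0,0.])
    xy=cv2.undistortPoints(np.stack([u[m],v[m]],1).astype(np.float64)[:,None],K,D)[:,0]
    P=np.c_[xy,np.ones(len(xy))]*d[m][:,None]
    if "R" in c: P=(P-np.array(c["t"]))@np.array(c["R"])
    else:
        T=np.array(c["tool_from_camera"]);P=P@T[:3,:3].T+T[:3,3]
        P=P@s["tool_rot"].T+s["position"]
    return P,c["frame"][m],c
E
python3 - <<'E'
from h import *
X0,Y0,r=0.25,-0.55,0.002  # x up? rows = x from .25..0.95 ; cols = y
H=np.zeros((350,550));C=np.zeros((350,550,3),np.uint8)
for n in("scene","side"):
    P,f,c=cloud(n)
    np.savez(f"{n}.npz",P=P,f=f)
    i=((P[:,0]-X0)/r).astype(int);j=((P[:,1]-Y0)/r).astype(int)
    k=(i>=0)&(i<350)&(j>=0)&(j<550)&(P[:,2]<.25)
    o=np.where(k)[0];o=o[np.argsort(P[o,2])]
    for q in o:
        if P[q,2]>=H[i[q],j[q]]-.003 or not C[i[q],j[q]].any(): H[i[q],j[q]]=P[q,2];C[i[q],j[q]]=f[q]
m=cv2.morphologyEx((H>.03).astype(np.uint8),cv2.MORPH_CLOSE,np.ones((3,3)))
N,L,st,ce=cv2.connectedComponentsWithStats(m)
for a in range(1,N):
    if st[a,4]<15: continue
    v,u=np.where((L==a)&(H>.03));z=H[v,u]
    (p,q),(w,h),an=cv2.minAreaRect(np.stack([u,v],1).astype(np.float32))
    print(a,"xy",round(X0+r*(q+.5),3),round(Y0+r*(p+.5),3),"size mm",round(w*2),round(h*2),round(an),"top",round(np.percentile(z,97),3),"bgr",np.median(C[v,u],0))
cv2.imwrite("pics/top.png",C)
E
```

```text
1 xy 0.274 -0.36 size mm 60 16 16 top 0.094 bgr [ 84.  76. 119.]
2 xy 0.319 -0.228 size mm 20 55 12 top 0.093 bgr [82.5 37.  69. ]
3 xy 0.451 0.417 size mm 91 90 8 top 0.068 bgr [119.  126.5 124. ]
4 xy 0.433 -0.203 size mm 55 17 27 top 0.092 bgr [72. 85. 94.]
5 xy 0.427 0.24 size mm 54 18 8 top 0.112 bgr [ 81.  95. 105.]
6 xy 0.436 -0.064 size mm 14 56 63 top 0.073 bgr [ 95. 107. 115.]
7 xy 0.448 0.11 size mm 16 57 68 top 0.133 bgr [ 87.  99. 107.]
8 xy 0.63 0.253 size mm 148 106 0 top 0.124 bgr [93. 89. 84.]
9 xy 0.624 -0.141 size mm 14 56 90 top 0.109 bgr [80. 91. 98.]
10 xy 0.629 0.112 size mm 54 15 4 top 0.108 bgr [83.5 93.  99. ]
11 xy 0.779 -0.496 size mm 224 180 73 top 0.096 bgr [166. 153. 149.]
17 xy 0.783 0.016 size mm 91 92 14 top 0.048 bgr [102.  82.  63.]
18 xy 0.851 0.521 size mm 120 56 90 top 0.039 bgr [ 63. 139. 156.]
```

View pics/top.png

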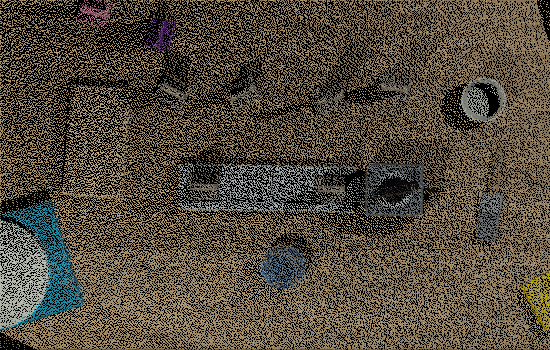

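The top map confirms the layout: dryer along y near x 0.62, isolator near (0.63,0.245), board near (0.52,-0.36). Now I'll refine the poses.

```bash
cat >> h.py <<'E'
def fit(P,x,y,z,name):
    """rect fit of cloud points in a box; angle = direction of long side in world, deg"""
    k=(P[:,0]>x[0])&(P[:,0]<x[1])&(P[:,1]>y[0])&(P[:,1]<y[1])&(P[:,2]>z[0])&(P[:,2]<z[1])
    Q=P[k][:,:2]
    if len(Q)<20: print(name,"few",len(Q));return
    c=np.median(Q,0);g=np.round((Q-c)/.002).astype(int)
    _,inv,cnt=np.unique(g,axis=0,return_inverse=True,return_counts=True)
    (cx,cy),(w,h),a=cv2.minAreaRect(((Q)*1000).astype(np.float32))
    b=a if w>=h else a+90
    print(name,"n",len(Q),"c",round(cx,1),round(cy,1),"LxW",round(max(w,h),1),round(min(w,h),1),"ang",round((b+90)%180-90,1),"ztop",round(np.percentile(P[k][:,2],98)*1000,1))
    return Q
E
python3 - <<'E'
from h import *
for n in("scene","side"):
    P=np.load(n+".npz")["P"];print(n)
    fit(P,(.54,.72),(-.22,.19),(.018,.026),"bed")
    fit(P,(.54,.72),(.16,.34),(.075,.085),"boxtop")
    fit(P,(.54,.72),(.16,.34),(.112,.13),"bar")
    fit(P,(.36,.68),(-.46,-.24),(.012,.026),"board")
    for nm,x,y,zt in(("t2",.433,-.203,.09),("t3",.427,.24,.11),("t1",.436,-.064,.07),("t4",.448,.11,.13),("dA",.624,-.141,.1),("dB",.629,.112,.1)):
        fit(P,(x-.05,x+.05),(y-.05,y+.05),(.036,.2),nm)
        fit(P,(x-.05,x+.05),(y-.05,y+.05),(zt-.004 if nm[0]=='t' else .08,.2),nm+"top")
E
```

```text
scene
bed n 1617 c 627.9 -0.5 LxW 382.3 97.3 ang 89.2 ztop 25.6
boxtop n 535 c 631.6 238.2 LxW 111.0 102.4 ang -90.0 ztop 84.4
bar n 150 c 632.0 239.9 LxW 90.2 18.6 ang -79.4 ztop 126.1
board n 2363 c 535.9 -334.9 LxW 226.2 167.4 ang -5.0 ztop 23.9
t2 n 190 c 434.0 -205.6 LxW 50.0 12.9 ang 64.6 ztop 91.6
t2top n 43 c 433.7 -205.9 LxW 47.0 12.0 ang 63.7 ztop 92.4
t3 n 225 c 426.9 238.2 LxW 51.5 15.8 ang 81.8 ztop 111.4
t3top n 38 c 425.8 238.9 LxW 49.5 13.4 ang 84.7 ztop 112.1
t1 n 109 c 437.2 -67.4 LxW 49.6 12.9 ang -61.7 ztop 73.2
t1top n 42 c 436.5 -67.0 LxW 48.1 11.8 ang -63.7 ztop 73.5
t4 n 252 c 449.7 108.2 LxW 52.3 15.7 ang -66.7 ztop 132.1
t4top n 41 c 448.6 107.6 LxW 51.0 13.2 ang -66.7 ztop 133.8
dA n 240 c 624.2 -143.9 LxW 51.3 14.0 ang 87.2 ztop 107.9
dAtop n 112 c 623.6 -144.1 LxW 49.9 13.1 ang 87.6 ztop 109.1
dB n 217 c 628.8 111.6 LxW 51.6 14.4 ang 87.2 ztop 106.7
dBtop n 98 c 629.3 111.6 LxW 50.4 14.1 ang 85.0 ztop 108.5
side
bed n 1444 c 626.9 -16.1 LxW 354.0 92.6 ang 89.2 ztop 25.7
boxtop n 1001 c 628.1 240.6 LxW 112.2 101.6 ang 88.5 ztop 84.4
bar n 253 c 628.7 240.4 LxW 92.0 19.2 ang -79.7 ztop 126.1
board n 1523 c 554.5 -364.1 LxW 268.0 149.5 ang -9.3 ztop 25.2
t2 n 217 c 432.5 -203.0 LxW 55.8 13.9 ang 59.7 ztop 92.3
t2top n 51 c 433.5 -203.4 LxW 53.6 13.5 ang 65.3 ztop 92.9
t3 n 323 c 424.6 241.1 LxW 51.1 11.9 ang 81.0 ztop 111.9
t3top n 88 c 424.1 240.9 LxW 49.5 11.2 ang 82.5 ztop 113.3
t1 n 117 c 435.2 -62.0 LxW 50.5 11.3 ang -61.3 ztop 72.8
t1top n 51 c 436.2 -63.6 LxW 46.8 10.3 ang -60.6 ztop 73.3
t4 n 176 c 446.9 112.1 LxW 51.8 10.1 ang -73.9 ztop 133.0
t4top n 60 c 446.0 111.6 LxW 51.5 7.5 ang -74.5 ztop 133.2
dA n 191 c 623.5 -141.0 LxW 54.4 11.9 ang 88.6 ztop 108.0
dAtop n 86 c 623.4 -140.7 LxW 53.1 10.9 ang 87.5 ztop 109.1
dB n 244 c 628.3 113.7 LxW 51.4 12.3 ang 88.9 ztop 107.5
dBtop n 117 c 628.4 115.2 LxW 47.0 12.1 ang 89.0 ztop 108.5
```

```bash
cat >> h.py <<'E'
from scipy.spatial.transform import Rotation as Ro
def plan(*tg):
    """each target x,y,z(m),yaw(deg) of tool x-axis, tool down; prints shift (cm)/twist from now"""
    s=sense();R=s["tool_rot"];p=s["position"]
    print("at",p.round(4),"yaw",round(np.degrees(np.arctan2(R[1,0],R[0,0])),1),"t",round(s["time"],1),"w",round(s["gripper_width"],4),"q7",round(s["joint_positions"][6],1))
    for x,y,z,a in tg:
        a=np.radians(a);T=np.array([[np.cos(a),np.sin(a),0],[np.sin(a),-np.cos(a),0],[0,0,-1]])
        print("xyz",((R.T@(np.array([x,y,z])-p))*100).round(2).tolist(),"twist",Ro.from_matrix(R.T@T).as_rotvec().round(3).tolist())
E
python3 - <<'E'
import bench;print([ (k,getattr(bench,k)) for k in dir(bench) if isinstance(getattr(bench,k),(int,float))])
from h import *
plan((.629,.242,.26,100.5))
E
```

```text
[('grip_depth', 0.0187)]
at [ 0.2614 -0.6221  0.2308] yaw 22.8 t 0.2 w 0.0857 q7 -4.8
xyz [67.37, -65.42, -2.87] twist [-0.001, -0.001, -1.356]
```

```bash
python3 -m creep '[{"hand":0,"xyz":[67.4,-65.4,-2.9],"twist":[0,0,-1.356]},{"hand":0,"xyz":[67.4,-65.4,-2.9],"twist":[0,0,-1.356]},{"hand":0,"xyz":[67.4,-65.4,-2.9],"twist":[0,0,-1.356]},{"hand":0,"xyz":[67.4,-65.4,-2.9],"twist":[0,0,-1.356]},{"hand":0,"xyz":[67.4,-65.4,-2.9],"twist":[0,0,-1.356]},{"hand":0,"xyz":[67.4,-65.4,-2.9],"twist":[0,0,-1.356]},{"hand":0,"xyz":[67.4,-65.4,-2.9],"twist":[0,0,-1.356]},{"hand":0,"xyz":[67.4,-65.4,-2.9],"twist":[0,0,-1.356]},{"hand":0,"xyz":[67.4,-65.4,-2.9],"twist":[0,0,-1.356]},{"hand":0,"xyz":[67.4,-65.4,-2.9],"twist":[0,0,-1.356]}]'; python3 -c "
from h import *
plan((.629,.242,.26,100.5))"
```

```text
time: 1.5
position: [0.5068, -0.046, 0.2509]
tool_rot: [[-0.181, 0.983, 0.001], [0.983, 0.181, -0.0], [-0.001, 0.001, -1.0]]
ft_force: [1.4, -0.9, -0.7]
gripper_width: 0.085
grasp_force: 0.0
at [ 0.5068 -0.046   0.2509] yaw 100.4 t 1.5 w 0.085 q7 1.2
xyz [26.1, 17.24, -0.92] twist [0.001, 0.001, -0.001]
```

```bash
python3 -m creep '[{"hand":0.3,"xyz":[26.1,17.2,-0.9],"twist":[0,0,0]},{"hand":0.3,"xyz":[26.1,17.2,-0.9],"twist":[0,0,0]},{"hand":0.3,"xyz":[26.1,17.2,-0.9],"twist":[0,0,0]},{"hand":0.3,"xyz":[26.1,17.2,-0.9],"twist":[0,0,0]},{"hand":0.3,"xyz":[26.1,17.2,-0.9],"twist":[0,0,0]},{"hand":0.3,"xyz":[26.1,17.2,-0.9],"twist":[0,0,0]},{"hand":0.3,"xyz":[26.1,17.2,-0.9],"twist":[0,0,0]},{"hand":0.3,"xyz":[26.1,17.2,-0.9],"twist":[0,0,0]}]'; python3 -c "
from h import *
P,f,c=cloud('wrist');cv2.imwrite('pics/w1.png',c['frame'])
fit(P,(.54,.72),(.16,.34),(.112,.13),'bar')
fit(P,(.54,.72),(.16,.34),(.074,.086),'boxtop')
plan((.629,.242,.0913,100.5))"
```

```text
time: 2.5
position: [0.6282, 0.2383, 0.2595]
tool_rot: [[-0.18, 0.984, 0.0], [0.984, 0.18, -0.001], [-0.001, -0.0, -1.0]]
ft_force: [0.5, -0.6, 1.2]
gripper_width: 0.0597
grasp_force: 0.0
bar n 1790 c 631.4 240.7 LxW 89.3 17.5 ang -79.1 ztop 124.4
boxtop n 6588 c 631.7 239.8 LxW 109.5 100.4 ang 89.1 ztop 84.1
at [0.6282 0.2383 0.2597] yaw 100.3 t 2.5 w 0.0599 q7 -29.1
xyz [0.37, 0.14, 16.84] twist [0.0, 0.001, -0.003]
```

View pics/w1.png

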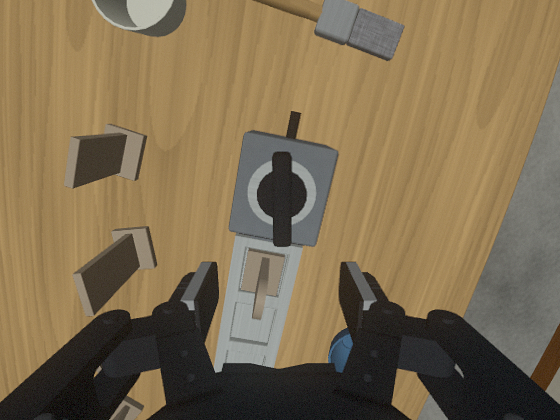

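The wrist view shows the isolator bar centred near (282,197), the box around it, and the arched tile in pocket 1 at (262,280). The fit is clean, so I'll descend and grip.

```bash
python3 -c "
from h import *
plan((.6314,.2405,.0913,101))"
python3 -m creep '[{"hand":0.3,"xyz":[0.15,0.35,6],"twist":[0,0,-0.012]},{"hand":0.3,"xyz":[0.15,0.35,12],"twist":[0,0,-0.012]},{"hand":0.3,"xyz":[0.15,0.35,16.8],"twist":[0,0,-0.012]},{"hand":0.3,"xyz":[0.15,0.35,16.8],"twist":[0,0,-0.012]},{"hand":0.9,"xyz":[0.15,0.35,16.8],"twist":[0,0,-0.012]},{"hand":0.9,"xyz":[0.15,0.35,16.8],"twist":[0,0,-0.012]},{"hand":0.9,"xyz":[0.15,0.35,16.8],"twist":[0,0,-0.012]},{"hand":0.9,"xyz":[0.15,0.35,16.8],"twist":[0,0,-0.012]}]' 60;  python3 -c "
from h import *
plan((.6314,.2405,.0913,180))"
```

```text
at [0.6282 0.2383 0.2597] yaw 100.3 t 2.5 w 0.0599 q7 -29.1
xyz [0.18, 0.35, 16.84] twist [0.0, 0.001, -0.012]
time: 3.55
position: [0.6308, 0.2428, 0.0946]
tool_rot: [[-0.193, 0.981, 0.001], [0.981, 0.193, -0.0], [-0.0, 0.001, -1.0]]
ft_force: [-7.7, -2.4, 10.7]
gripper_width: 0.0167
grasp_force: 59.8
at [0.6308 0.2428 0.0946] yaw 101.2 t 3.5 w 0.0167 q7 -33.4
xyz [-0.24, 0.02, 0.33] twist [0.0, 0.001, -1.376]
```

```bash
python3 -m creep '[{"hand":0.9,"xyz":[0,0,0],"twist":[0,0,-0.17]},{"hand":0.9,"xyz":[0,0,0],"twist":[0,0,-0.34]},{"hand":0.9,"xyz":[0,0,0],"twist":[0,0,-0.51]},{"hand":0.9,"xyz":[0,0,0],"twist":[0,0,-0.68]},{"hand":0.9,"xyz":[0,0,0],"twist":[0,0,-0.85]},{"hand":0.9,"xyz":[0,0,0],"twist":[0,0,-1.02]},{"hand":0.9,"xyz":[0,0,0],"twist":[0,0,-1.19]},{"hand":0.9,"xyz":[0,0,0],"twist":[0,0,-1.37]},{"hand":0.9,"xyz":[0,0,0],"twist":[0,0,-1.38]},{"hand":0.9,"xyz":[0,0,0],"twist":[0,0,-1.38]}]'
python3 -m creep '[{"hand":0.3,"xyz":[0,0,0],"twist":[0,0,0]},{"hand":0.3,"xyz":[0,0,0],"twist":[0,0,0]},{"hand":0.3,"xyz":[0,0,-4],"twist":[0,0,0]},{"hand":0.3,"xyz":[0,0,-10],"twist":[0,0,0]},{"hand":0.3,"xyz":[0,0,-15],"twist":[0,0,0]},{"hand":0.3,"xyz":[0,0,-15],"twist":[0,0,0]},{"hand":0.3,"xyz":[0,0,-15],"twist":[0,0,0]}]'
python3 -c "
from h import *
P,f,c=cloud('wrist')
fit(P,(.54,.72),(.16,.34),(.112,.13),'bar')
P,f,c=cloud('side')
fit(P,(.54,.72),(.16,.34),(.112,.13),'bar')
plan((.629,.1125,.24,89.1))"
```

```text
time: 4.8
position: [0.6288, 0.2405, 0.0946]
tool_rot: [[-1.0, -0.002, -0.004], [-0.002, 1.0, -0.005], [0.004, -0.005, -1.0]]
ft_force: [-15.7, -9.9, 18.1]
gripper_width: 0.0173
grasp_force: 61.7
time: 5.68
position: [0.6311, 0.2422, 0.2413]
tool_rot: [[-1.0, -0.004, 0.0], [-0.004, 1.0, -0.001], [-0.0, -0.001, -1.0]]
ft_force: [-0.8, 0.3, -0.7]
gripper_width: 0.0597
grasp_force: 0.0
bar n 1995 c 630.7 240.2 LxW 89.3 18.0 ang -1.2 ztop 124.3
bar n 297 c 629.2 241.0 LxW 90.6 21.2 ang -1.5 ztop 125.9
at [0.6307 0.2418 0.24  ] yaw -179.8 t 5.8 w 0.0597 q7 41.6
xyz [0.22, -12.93, 0.01] twist [-0.003, -0.001, 1.591]
```

```bash
python3 -m creep '[{"hand":0.3,"xyz":[0.2,-12.9,0],"twist":[0,0,1.591]},{"hand":0.3,"xyz":[0.2,-12.9,0],"twist":[0,0,1.591]},{"hand":0.3,"xyz":[0.2,-12.9,0],"twist":[0,0,1.591]},{"hand":0.3,"xyz":[0.2,-12.9,0],"twist":[0,0,1.591]},{"hand":0.3,"xyz":[0.2,-12.9,0],"twist":[0,0,1.591]},{"hand":0.3,"xyz":[0.2,-12.9,0],"twist":[0,0,1.591]},{"hand":0.3,"xyz":[0.2,-12.9,0],"twist":[0,0,1.591]},{"hand":0.3,"xyz":[0.2,-12.9,0],"twist":[0,0,1.591]},{"hand":0.3,"xyz":[0.2,-12.9,0],"twist":[0,0,1.591]},{"hand":0.3,"xyz":[0.2,-12.9,0],"twist":[0,0,1.591]}]'
cat > board.py <<'E'
from h import *
for n in("scene","side"):
    P=np.load(n+".npz")["P"]
    M=np.zeros((400,300),np.uint8)
    k=(P[:,0]>.35)&(P[:,0]<.73)&(P[:,1]>-.48)&(P[:,1]<-.22)&(abs(P[:,2]-.021)<.008)
    M[((P[k,0]-.35)*1000).astype(int),((P[k,1]+.5)*1000).astype(int)]=1
    M=cv2.morphologyEx(M,cv2.MORPH_CLOSE,np.ones((9,9)));M=cv2.morphologyEx(M,cv2.MORPH_OPEN,np.ones((41,41)))
    ct,_=cv2.findContours(M,0,2);c=max(ct,key=cv2.contourArea);(a,b),s,an=cv2.minAreaRect(c)
    print("board c",350+b,a-500,s,an)
E
python3 board.py
python3 -c "
from h import *
P,f,c=cloud('wrist')
fit(P,(.58,.68),(.06,.165),(.04,.12),'dB')
fit(P,(.58,.68),(.06,.165),(.085,.12),'dBtop')
plan((.629,.1125,.056,89.1))"
```

```text
time: 7.02
position: [0.6291, 0.1133, 0.2402]
tool_rot: [[0.015, 1.0, -0.002], [1.0, -0.015, -0.001], [-0.001, -0.002, -1.0]]
ft_force: [-0.1, 0.3, 0.7]
gripper_width: 0.0596
grasp_force: 0.0
board c 534.1218872070312 -358.6958312988281 (118.10787200927734, 221.98492431640625) 4.4846062660217285
board c 527.5092620849609 -353.7034149169922 (121.37825012207031, 206.27430725097656) 1.7899105548858643
dB n 586 c 629.2 115.2 LxW 46.2 9.7 ang 88.6 ztop 107.7
dBtop n 518 c 629.0 115.2 LxW 46.1 9.5 ang 89.3 ztop 107.8
at [0.6292 0.1133 0.2405] yaw 89.2 t 7.1 w 0.0596 q7 -30.1
xyz [-0.07, 0.01, 18.45] twist [-0.002, 0.001, 0.002]
```

```bash
python3 -m creep '[{"hand":0.3,"xyz":[0,0,6],"twist":[0,0,0]},{"hand":0.3,"xyz":[0,0,12],"twist":[0,0,0]},{"hand":0.3,"xyz":[0,0,18],"twist":[0,0,0]},{"hand":0.3,"xyz":[0,0,18.4],"twist":[0,0,0]},{"hand":1,"xyz":[0,0,18.4],"twist":[0,0,0]},{"hand":1,"xyz":[0,0,18.4],"twist":[0,0,0]},{"hand":1,"xyz":[0,0,18.4],"twist":[0,0,0]},{"hand":1,"xyz":[0,0,18.4],"twist":[0,0,0]},{"hand":1,"xyz":[0,0,18.4],"twist":[0,0,0]}]' 50;  python3 -c "
from h import *
plan((.586,-.362,.19,86))"
```

```text
time: 8.2
position: [0.6308, 0.1138, 0.0595]
tool_rot: [[0.016, 1.0, 0.003], [1.0, -0.016, 0.0], [0.0, 0.003, -1.0]]
ft_force: [-0.5, 0.2, 7.9]
gripper_width: 0.0092
grasp_force: 52.2
at [0.6308 0.1138 0.0595] yaw 89.1 t 8.2 w 0.0092 q7 -36.7
xyz [-47.64, -3.68, -13.08] twist [0.003, -0.0, 0.054]
```

```bash
python3 -m creep '[{"hand":1,"xyz":[0,0,-3],"twist":[0,0,0]},{"hand":1,"xyz":[0,0,-8],"twist":[0,0,0]},{"hand":1,"xyz":[0,0,-14],"twist":[0,0,0]},{"hand":1,"xyz":[-5,-0.4,-14],"twist":[0,0,0]},{"hand":1,"xyz":[-11,-0.8,-14],"twist":[0,0,0.05]},{"hand":1,"xyz":[-17,-1.3,-14],"twist":[0,0,0.05]},{"hand":1,"xyz":[-23,-1.8,-14],"twist":[0,0,0.05]},{"hand":1,"xyz":[-29,-2.2,-14],"twist":[0,0,0.05]},{"hand":1,"xyz":[-35,-2.7,-14],"twist":[0,0,0.05]},{"hand":1,"xyz":[-41,-3.2,-14],"twist":[0,0,0.05]}]' 
python3 -m creep '[{"hand":1,"xyz":[-6.7,-0.1,0],"twist":[0,0,0]},{"hand":1,"xyz":[-6.7,-0.1,0],"twist":[0,0,0]},{"hand":1,"xyz":[-6.7,-0.1,0],"twist":[0,0,0]}]' 
python3 -c "
from h import *
P,f,c=cloud('scene');np.savez('scene.npz',P=P,f=f);cv2.imwrite('pics/s2.png',c['frame'])
P,f,c=cloud('side');np.savez('side.npz',P=P,f=f)
plan((.586,-.362,.0685,86))"; python3 board.py
```

```text
time: 9.45
position: [0.5904, -0.2978, 0.1978]
tool_rot: [[0.066, 0.998, 0.0], [0.998, -0.066, -0.0], [-0.0, 0.0, -1.0]]
ft_force: [0.6, -0.4, -1.1]
gripper_width: 0.0095
grasp_force: 50.9
time: 9.82
position: [0.5852, -0.3628, 0.1973]
tool_rot: [[0.067, 0.998, -0.0], [0.998, -0.067, 0.001], [0.001, -0.0, -1.0]]
ft_force: [-0.5, 0.0, -1.9]
gripper_width: 0.0094
grasp_force: 50.9
at [ 0.5863 -0.3605  0.1977] yaw 86.4 t 9.9 w 0.0096 q7 10.3
xyz [-0.17, -0.02, 12.92] twist [0.0, -0.001, 0.006]
board c 581.0 -361.5 (128.0, 119.0) 90.0
board c 534.1354675292969 -355.1371307373047 (122.29517364501953, 218.4049530029297) 4.159642219543457
```

View pics/s2.png

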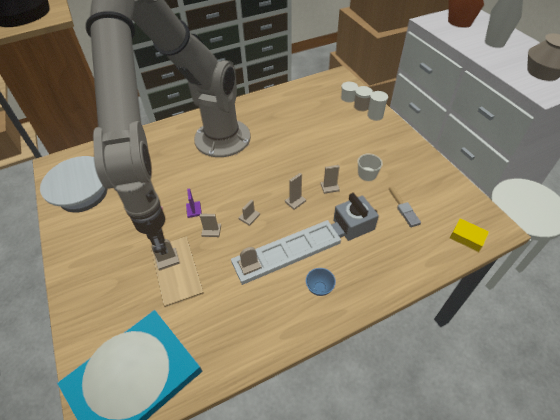

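The scene view shows the held tile over the board near (165,255). The remaining arched tile is at (249,260) and the square tiles haven't moved.

```bash
python3 -m creep '[{"hand":1,"xyz":[0,0,5],"twist":[0,0,0]},{"hand":1,"xyz":[0,0,10],"twist":[0,0,0]},{"hand":1,"xyz":[0,0,12.3],"twist":[0,0,0]},{"hand":1,"xyz":[0,0,12.9],"twist":[0,0,0]},{"hand":1,"xyz":[0,0,12.9],"twist":[0,0,0]},{"hand":1,"xyz":[0,0,12.9],"twist":[0,0,0]}]' 
python3 -m creep '[{"hand":0.3,"xyz":[0,0,0],"twist":[0,0,0]},{"hand":0.3,"xyz":[0,0,0],"twist":[0,0,0]},{"hand":0.3,"xyz":[0,0,-5],"twist":[0,0,0]},{"hand":0.3,"xyz":[0,0,-11],"twist":[0,0,0]},{"hand":0.3,"xyz":[0,0,-16],"twist":[0,0,0]},{"hand":0.3,"xyz":[0,0,-16],"twist":[0,0,0]},{"hand":0.3,"xyz":[0,0,-16],"twist":[0,0,0]}]' 
python3 -c "
from h import *
P,f,c=cloud('wrist')
fit(P,(.53,.64),(-.43,-.30),(.045,.14),'dB')
P,f,c=cloud('side')
fit(P,(.53,.64),(-.43,-.30),(.045,.14),'dB')
plan((.624,-.142,.23,89.1))"
```

```text
time: 10.68
position: [0.5871, -0.3632, 0.0707]
tool_rot: [[0.066, 0.998, 0.003], [0.998, -0.066, -0.002], [-0.001, 0.003, -1.0]]
ft_force: [0.4, 0.4, -1.2]
gripper_width: 0.0092
grasp_force: 50.8
time: 11.55
position: [0.5854, -0.3628, 0.2285]
tool_rot: [[0.066, 0.998, -0.0], [0.998, -0.066, -0.0], [-0.0, -0.0, -1.0]]
ft_force: [0.2, 0.5, -0.7]
gripper_width: 0.0596
grasp_force: 0.0
dB n 694 c 587.7 -362.1 LxW 46.4 10.0 ang 86.6 ztop 115.9
dB n 150 c 586.2 -361.9 LxW 61.5 11.8 ang 85.8 ztop 115.5
at [ 0.5848 -0.3625  0.227 ] yaw 86.2 t 11.7 w 0.0597 q7 11.0
xyz [22.26, 2.46, -0.28] twist [-0.002, -0.001, -0.05]
```

```bash
python3 -m creep '[{"hand":0.3,"xyz":[22.3,2.4,-0.3],"twist":[0,0,-0.05]},{"hand":0.3,"xyz":[22.3,2.4,-0.3],"twist":[0,0,-0.05]},{"hand":0.3,"xyz":[22.3,2.4,-0.3],"twist":[0,0,-0.05]},{"hand":0.3,"xyz":[22.3,2.4,-0.3],"twist":[0,0,-0.05]},{"hand":0.3,"xyz":[22.3,2.4,-0.3],"twist":[0,0,-0.05]},{"hand":0.3,"xyz":[22.3,2.4,5],"twist":[0,0,-0.05]},{"hand":0.3,"xyz":[22.3,2.4,11],"twist":[0,0,-0.05]},{"hand":0.3,"xyz":[22.3,2.4,17],"twist":[0,0,-0.05]},{"hand":0.3,"xyz":[22.3,2.4,17],"twist":[0,0,-0.05]}]'
python3 -m creep '[{"hand":1,"xyz":[0,0,0],"twist":[0,0,0]},{"hand":1,"xyz":[0,0,0],"twist":[0,0,0]},{"hand":1,"xyz":[0,0,0],"twist":[0,0,0]},{"hand":1,"xyz":[0,0,0],"twist":[0,0,0]},{"hand":1,"xyz":[0,0,0],"twist":[0,0,0]}]' 50
python3 -c "
from h import *
plan((.480,-.354,.15,86))"
```

```text
time: 12.78
position: [0.6193, -0.1429, 0.053]
tool_rot: [[0.017, 1.0, -0.012], [1.0, -0.017, 0.001], [0.001, -0.012, -1.0]]
ft_force: [-1.3, -0.6, 0.8]
gripper_width: 0.0596
grasp_force: 0.0
time: 13.4
position: [0.6257, -0.1421, 0.0608]
tool_rot: [[0.016, 1.0, 0.003], [1.0, -0.016, -0.001], [-0.001, 0.003, -1.0]]
ft_force: [-1.2, -0.1, 8.1]
gripper_width: 0.0093
grasp_force: 52.3
at [ 0.6257 -0.1421  0.0608] yaw 89.1 t 13.4 w 0.0093 q7 -12.3
xyz [-21.43, -14.19, -8.94] twist [0.003, 0.001, 0.054]
```

```bash
python3 -m creep '[{"hand":1,"xyz":[0,0,-3],"twist":[0,0,0]},{"hand":1,"xyz":[0,0,-9],"twist":[0,0,0]},{"hand":1,"xyz":[-5,-3.3,-9],"twist":[0,0,0.05]},{"hand":1,"xyz":[-10,-6.6,-9],"twist":[0,0,0.05]},{"hand":1,"xyz":[-15,-10,-9],"twist":[0,0,0.05]},{"hand":1,"xyz":[-21.4,-14.2,-9],"twist":[0,0,0.05]},{"hand":1,"xyz":[-21.4,-14.2,-9],"twist":[0,0,0.05]},{"hand":1,"xyz":[-21.4,-14.2,-9],"twist":[0,0,0.05]},{"hand":1,"xyz":[-21.4,-14.2,-9],"twist":[0,0,0.05]}]'
python3 -c "
from h import *
plan((.480,-.354,.0698,86))"
```

```text
time: 14.52
position: [0.4805, -0.3513, 0.1489]
tool_rot: [[0.063, 0.998, 0.001], [0.998, -0.063, 0.001], [0.001, 0.001, -1.0]]
ft_force: [0.1, 0.1, -2.2]
gripper_width: 0.0091
grasp_force: 51.0
at [ 0.4805 -0.3513  0.1489] yaw 86.4 t 14.5 w 0.0091 q7 12.6
xyz [-0.28, -0.05, 7.91] twist [0.001, -0.001, 0.007]
```

```bash
python3 -m creep '[{"hand":1,"xyz":[0,0,5],"twist":[0,0,0]},{"hand":1,"xyz":[0,0,7.4],"twist":[0,0,0]},{"hand":1,"xyz":[0,0,7.9],"twist":[0,0,0]},{"hand":1,"xyz":[0,0,7.9],"twist":[0,0,0]},{"hand":1,"xyz":[0,0,7.9],"twist":[0,0,0]},{"hand":0.3,"xyz":[0,0,7.9],"twist":[0,0,0]},{"hand":0.3,"xyz":[0,0,7.9],"twist":[0,0,0]},{"hand":0.3,"xyz":[0,0,3],"twist":[0,0,0]},{"hand":0.3,"xyz":[0,0,-3],"twist":[0,0,0]},{"hand":0.3,"xyz":[0,0,-10],"twist":[0,0,0]}]' 
python3 -m creep '[{"hand":0.3,"xyz":[0,0,-10],"twist":[0,0,0]},{"hand":0.3,"xyz":[33.6,12.3,-10],"twist":[0,0,-0.05]},{"hand":0.3,"xyz":[33.6,12.3,-10],"twist":[0,0,-0.05]},{"hand":0.3,"xyz":[33.6,12.3,-10],"twist":[0,0,-0.05]},{"hand":0.3,"xyz":[33.6,12.3,-10],"twist":[0,0,-0.05]},{"hand":0.3,"xyz":[33.6,12.3,-10],"twist":[0,0,-0.05]},{"hand":0.3,"xyz":[33.6,12.3,-10],"twist":[0,0,-0.05]},{"hand":0.3,"xyz":[33.6,12.3,-10],"twist":[0,0,-0.05]},{"hand":0.3,"xyz":[33.6,12.3,-10],"twist":[0,0,-0.05]},{"hand":0.3,"xyz":[33.6,12.3,-10],"twist":[0,0,-0.05]}]' 
python3 -c "
from h import *
P,f,c=cloud('wrist');cv2.imwrite('pics/w3.png',c['frame']);np.savez('w3.npz',P=P,f=f)
fit(P,(.57,.69),(-.22,.18),(.0195,.026),'bed')
P,f,c=cloud('side')
fit(P,(.42,.54),(-.43,-.30),(.045,.14),'dA')
fit(P,(.56,.64),(-.43,-.30),(.045,.14),'dB')
plan((.433,-.203,.2,65))"
```

```text
time: 15.78
position: [0.4787, -0.3534, 0.243]
tool_rot: [[0.066, 0.998, -0.0], [0.998, -0.066, 0.0], [0.0, -0.0, -1.0]]
ft_force: [0.6, -1.3, -1.1]
gripper_width: 0.0595
grasp_force: 0.0
time: 17.02
position: [0.6235, -0.0284, 0.3409]
tool_rot: [[0.019, 1.0, -0.0], [1.0, -0.019, -0.001], [-0.001, -0.0, -1.0]]
ft_force: [-0.2, -1.0, 0.1]
gripper_width: 0.0596
grasp_force: 0.0
bed n 8198 c 627.8 -4.8 LxW 369.0 90.9 ang 89.2 ztop 24.0
dA n 134 c 479.9 -352.4 LxW 58.7 11.8 ang 84.9 ztop 114.8
dB n 151 c 586.3 -364.1 LxW 60.1 12.8 ang 87.7 ztop 115.8
at [ 0.6235 -0.0281  0.341 ] yaw 88.9 t 17.1 w 0.0599 q7 -16.0
xyz [-17.83, -18.72, 14.12] twist [-0.0, 0.001, 0.418]
```

View pics/w3.png

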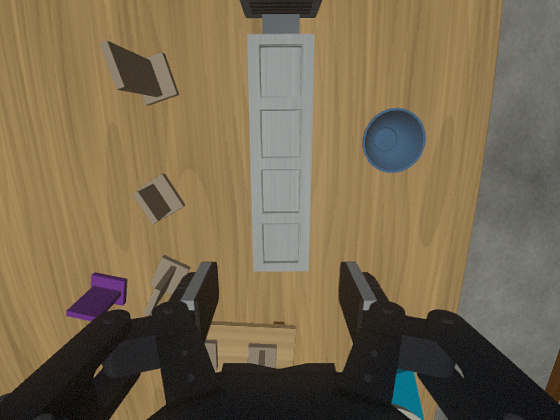

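The wrist view shows four empty pockets centred near (281,71), (281,133), (281,191) and (281,243). I'll cast the bed outline onto z=22 mm.

```bash
cat > bed.py <<'E'
from h import *
z0=.022;s=sense();c=capture("wrist");f=c["frame"];K=np.array(c["K"]);T=np.array(c["tool_from_camera"])
def ray(px,z):
    n=cv2.undistortPoints(np.float64(px).reshape(-1,1,2),K,np.array([c["k1"],0,0,0,0.]))[:,0]
    d=np.c_[n,np.ones(len(n))]@T[:3,:3].T@s["tool_rot"].T;o=T[:3,3]@s["tool_rot"].T+s["position"]
    return o+d*((z-o[2])/d[:,2])[:,None]
hsv=cv2.cvtColor(f,cv2.COLOR_BGR2HSV);g=cv2.cvtColor(f,cv2.COLOR_BGR2GRAY)
m=((hsv[...,1]<50)&(g>95)).astype(np.uint8);m[:,:235]=0;m[:,325:]=0;m[300:]=0
mo=cv2.morphologyEx(cv2.morphologyEx(m,cv2.MORPH_CLOSE,np.ones((7,7))),cv2.MORPH_OPEN,np.ones((41,41)))
ct,_=cv2.findContours(mo,0,1);k=max(ct,key=cv2.contourArea)
W=ray(k[:,0],z0)[:,:2]*1000
r=cv2.minAreaRect(W.astype(np.float32));print("bed",r)
# pockets: closed contours from thin edges inside the bed
e=cv2.adaptiveThreshold(cv2.GaussianBlur(g,(3,3),0),255,cv2.ADAPTIVE_THRESH_MEAN_C,cv2.THRESH_BINARY_INV,11,4)
e[cv2.erode(mo,np.ones((5,5)))==0]=0
e=cv2.morphologyEx(e,cv2.MORPH_CLOSE,np.ones((3,3)))
ct,_=cv2.findContours(e,cv2.RETR_EXTERNAL,1)
for k in ct:
    if cv2.contourArea(cv2.convexHull(k))>800:
        r=cv2.minAreaRect((ray(k[:,0],z0)[:,:2]*1000).astype(np.float32));print("pocket",np.round(r[0],1),np.round(r[1],1),round(r[2],1))
E
python3 bed.py
```

```text
bed ((627.3460083007812, -15.2794189453125), (350.099609375, 90.35147094726562), 89.11640167236328)
pocket [ 624.  -141.4] [58.4 69.6] 0.1
pocket [626.7 -56.1] [69.6 61.5] 88.9
pocket [628.   27.9] [69.  61.1] 88.9
pocket [629.1 112.5] [70.  59.9] 89.8
```

```bash
python3 -c "
from h import *
plan((.436,-.065,.19,118))"
```

```text
at [ 0.6236 -0.0278  0.3411] yaw 89.0 t 17.2 w 0.0595 q7 -16.0
xyz [-4.05, -18.69, 15.11] twist [-0.0, 0.0, -0.507]
```

```bash
python3 -m creep '[{"hand":0.3,"xyz":[-4.05,-18.7,15.1],"twist":[0,0,-0.507]},{"hand":0.3,"xyz":[-4.05,-18.7,15.1],"twist":[0,0,-0.507]},{"hand":0.3,"xyz":[-4.05,-18.7,15.1],"twist":[0,0,-0.507]},{"hand":0.3,"xyz":[-4.05,-18.7,15.1],"twist":[0,0,-0.507]},{"hand":0.3,"xyz":[-4.05,-18.7,15.1],"twist":[0,0,-0.507]},{"hand":0.3,"xyz":[-4.05,-18.7,15.1],"twist":[0,0,-0.507]},{"hand":0.3,"xyz":[-4.05,-18.7,15.1],"twist":[0,0,-0.507]}]'
python3 -c "
from h import *
P,f,c=cloud('wrist')
fit(P,(.38,.49),(-.12,-.01),(.03,.09),'t1')
fit(P,(.38,.49),(-.12,-.01),(.065,.09),'t1top')
plan((.436,-.065,.028,118))"
```

```text
time: 18.05
position: [0.4382, -0.0637, 0.1913]
tool_rot: [[-0.472, 0.882, 0.003], [0.882, 0.472, 0.0], [-0.001, 0.003, -1.0]]
ft_force: [-0.9, 0.1, -0.7]
gripper_width: 0.0597
grasp_force: 0.0
t1 n 691 c 436.9 -64.9 LxW 49.8 9.9 ang -62.1 ztop 71.7
t1top n 617 c 436.9 -65.0 LxW 49.6 9.6 ang -61.7 ztop 71.7
at [ 0.438  -0.0636  0.1911] yaw 118.1 t 18.1 w 0.0597 q7 17.1
xyz [-0.01, -0.29, 16.31] twist [0.003, 0.001, 0.002]
```

```bash
python3 -m creep '[{"hand":0.3,"xyz":[-0.1,-0.16,6],"twist":[0,0,0]},{"hand":0.3,"xyz":[-0.1,-0.16,12],"twist":[0,0,0]},{"hand":0.3,"xyz":[-0.1,-0.16,16.3],"twist":[0,0,0]},{"hand":0.3,"xyz":[-0.1,-0.16,16.3],"twist":[0,0,0]},{"hand":0.3,"xyz":[-0.1,-0.16,16.3],"twist":[0,0,0]},{"hand":1,"xyz":[-0.1,-0.16,16.3],"twist":[0,0,0]},{"hand":1,"xyz":[-0.1,-0.16,16.3],"twist":[0,0,0]},{"hand":1,"xyz":[-0.1,-0.16,16.3],"twist":[0,0,0]},{"hand":1,"xyz":[-0.1,-0.16,16.3],"twist":[0,0,0]},{"hand":1,"xyz":[-0.1,-0.16,16.3],"twist":[0,0,0]}]' 50
python3 -m creep '[{"hand":1,"xyz":[0,0,-3],"twist":[0,0,0]},{"hand":1,"xyz":[0,0,-8],"twist":[0,0,0]},{"hand":1,"xyz":[0,0,-12],"twist":[0,0,0]},{"hand":1,"xyz":[0,0,-12],"twist":[0,0,0]}]'
python3 -c "
from h import *
plan((.6294,.1122,.15,89.1))"
```

```text
time: 19.35
position: [0.4362, -0.0657, 0.0279]
tool_rot: [[-0.471, 0.882, 0.002], [0.882, 0.471, -0.001], [-0.001, 0.001, -1.0]]
ft_force: [-0.6, -0.3, 7.4]
gripper_width: 0.0091
grasp_force: 51.9
time: 19.85
position: [0.437, -0.0658, 0.1495]
tool_rot: [[-0.471, 0.882, 0.005], [0.882, 0.471, -0.002], [-0.004, 0.004, -1.0]]
ft_force: [-0.3, -0.9, -3.5]
gripper_width: 0.009
grasp_force: 50.4
at [ 0.437  -0.0658  0.1495] yaw 118.1 t 19.9 w 0.009 q7 12.5
xyz [6.64, 25.36, 0.02] twist [0.005, 0.003, 0.506]
```

```bash
python3 -m creep '[{"hand":1,"xyz":[6.6,25.4,0],"twist":[0,0,0.506]},{"hand":1,"xyz":[6.6,25.4,0],"twist":[0,0,0.506]},{"hand":1,"xyz":[6.6,25.4,0],"twist":[0,0,0.506]},{"hand":1,"xyz":[6.6,25.4,0],"twist":[0,0,0.506]},{"hand":1,"xyz":[6.6,25.4,0],"twist":[0,0,0.506]},{"hand":1,"xyz":[6.6,25.4,0],"twist":[0,0,0.506]},{"hand":1,"xyz":[6.6,25.4,0],"twist":[0,0,0.506]},{"hand":1,"xyz":[6.6,25.4,0],"twist":[0,0,0.506]}]'
python3 -c "
from h import *
plan((.6294,.1122,.041,89.1))"
```

```text
time: 20.85
position: [0.6273, 0.1106, 0.1468]
tool_rot: [[0.017, 1.0, -0.001], [1.0, -0.017, -0.001], [-0.001, -0.001, -1.0]]
ft_force: [0.9, 0.5, -1.6]
gripper_width: 0.0096
grasp_force: 50.5
at [0.6273 0.1106 0.1468] yaw 89.0 t 20.9 w 0.0096 q7 -34.9
xyz [0.18, 0.22, 10.58] twist [-0.001, 0.001, -0.001]
```

```bash
python3 -m creep '[{"hand":1,"xyz":[0.18,0.22,4],"twist":[0,0,0]},{"hand":1,"xyz":[0.18,0.22,8.2],"twist":[0,0,0]},{"hand":1,"xyz":[0.18,0.22,8.2],"twist":[0,0,0]},{"hand":1,"xyz":[0.18,0.22,8.2],"twist":[0,0,0]}]'
python3 -c "
from h import *
plan((.6294,.1122,.040,89.1))"
```

```text
time: 21.35
position: [0.6312, 0.1141, 0.0667]
tool_rot: [[0.016, 1.0, 0.002], [1.0, -0.016, 0.0], [0.0, 0.002, -1.0]]
ft_force: [0.2, 0.6, -1.2]
gripper_width: 0.0095
grasp_force: 50.3
at [0.6312 0.1141 0.0667] yaw 89.1 t 21.4 w 0.0095 q7 -38.2
xyz [-0.2, -0.18, 2.67] twist [0.002, -0.0, 0.0]
```

```bash
for i in 1 2 3; do python3 -m creep '[{"hand":1,"xyz":[0,0,0],"twist":[0,0,0]}]' | sed -n 2p; done;python3 -c "
from h import *
plan((.6294,.1122,.040,89.1))
capture('wrist');plan()
capture('wrist');plan()"
```

```text
position: [0.6317, 0.1145, 0.0674]
position: [0.6312, 0.1144, 0.0666]
position: [0.6307, 0.1143, 0.0658]
at [0.6307 0.1143 0.0658] yaw 89.1 t 21.7 w 0.0096 q7 -38.3
xyz [-0.21, -0.13, 2.58] twist [0.001, -0.0, 0.001]
at [0.6306 0.1142 0.0656] yaw 89.1 t 21.8 w 0.0099 q7 -38.3
at [0.6305 0.1142 0.0654] yaw 89.1 t 21.8 w 0.0091 q7 -38.3
```

```bash
python3 -m creep '[{"hand":1,"xyz":[-0.2,-0.1,1],"twist":[0,0,0]},{"hand":1,"xyz":[-0.2,-0.1,1.7],"twist":[0,0,0]},{"hand":1,"xyz":[-0.2,-0.1,2.3],"twist":[0,0,0]},{"hand":1,"xyz":[-0.2,-0.1,2.6],"twist":[0,0,0]},{"hand":1,"xyz":[-0.2,-0.1,2.7],"twist":[0,0,0]},{"hand":1,"xyz":[-0.2,-0.1,2.7],"twist":[0,0,0]}]'
```

```text
time: 22.58
position: [0.6289, 0.1122, 0.04]
tool_rot: [[0.015, 1.0, -0.001], [1.0, -0.015, -0.002], [-0.002, -0.001, -1.0]]
ft_force: [-7.9, -3.1, 16.6]
gripper_width: 0.0099
grasp_force: 53.3
```

```bash
python3 -m creep '[{"hand":0.3,"xyz":[0,0,0],"twist":[0,0,0]},{"hand":0.3,"xyz":[0,0,0],"twist":[0,0,0]},{"hand":0.3,"xyz":[0,0,-5],"twist":[0,0,0]},{"hand":0.3,"xyz":[0,0,-11],"twist":[0,0,0]},{"hand":0.3,"xyz":[0,0,-16],"twist":[0,0,0]},{"hand":0.3,"xyz":[0,0,-16],"twist":[0,0,0]},{"hand":0.3,"xyz":[0,0,-16],"twist":[0,0,0]}]'
python3 -c "
from h import *
P,f,c=cloud('wrist')
fit(P,(.58,.68),(.06,.165),(.04,.12),'t1')
for n in('scene','side'):
  P,f,c=cloud(n)
  fit(P,(.58,.68),(.06,.165),(.04,.12),'t1')
  fit(P,(.37,.5),(-.28,-.13),(.04,.15),'t2')
  fit(P,(.37,.5),(.18,.3),(.04,.15),'t3')
  fit(P,(.37,.5),(.04,.17),(.04,.15),'t4')
plan((.4475,.110,.24,108))"
```

```text
time: 23.45
position: [0.629, 0.1119, 0.1974]
tool_rot: [[0.015, 1.0, -0.001], [1.0, -0.015, -0.001], [-0.001, -0.001, -1.0]]
ft_force: [-0.3, -0.7, -1.6]
gripper_width: 0.0596
grasp_force: 0.0
t1 n 746 c 629.6 112.8 LxW 49.4 9.8 ang 89.1 ztop 83.5
t1 n 152 c 629.8 110.7 LxW 51.9 14.3 ang 87.1 ztop 83.7
t2 n 177 c 435.3 -206.3 LxW 50.1 12.7 ang 60.0 ztop 92.0
t3 few 0
t4 n 238 c 448.2 108.4 LxW 50.7 14.0 ang -75.1 ztop 132.0
t1 n 172 c 628.4 112.6 LxW 55.2 12.4 ang 89.4 ztop 85.2
t2 n 205 c 432.8 -202.8 LxW 55.8 14.2 ang 63.8 ztop 92.7
t3 n 348 c 444.9 255.9 LxW 52.3 11.6 ang 74.7 ztop 112.1
t4 n 169 c 446.8 112.1 LxW 51.5 10.0 ang -74.3 ztop 132.6
at [0.6284 0.1118 0.1962] yaw 89.1 t 23.6 w 0.0596 q7 -33.1
xyz [-0.46, -18.1, -4.33] twist [-0.003, 0.0, -0.329]
```

```bash
python3 -c "
from h import *
plan((.4335,-.204,.21,64))"
```

```text
at [0.6284 0.1118 0.1962] yaw 89.1 t 23.6 w 0.0596 q7 -33.1
xyz [-31.87, -19.02, -1.3] twist [-0.003, 0.001, 0.439]
```

```bash
python3 -m creep '[{"hand":0.3,"xyz":[-31.9,-19,-1.3],"twist":[0,0,0.439]},{"hand":0.3,"xyz":[-31.9,-19,-1.3],"twist":[0,0,0.439]},{"hand":0.3,"xyz":[-31.9,-19,-1.3],"twist":[0,0,0.439]},{"hand":0.3,"xyz":[-31.9,-19,-1.3],"twist":[0,0,0.439]},{"hand":0.3,"xyz":[-31.9,-19,-1.3],"twist":[0,0,0.439]},{"hand":0.3,"xyz":[-31.9,-19,-1.3],"twist":[0,0,0.439]},{"hand":0.3,"xyz":[-31.9,-19,-1.3],"twist":[0,0,0.439]},{"hand":0.3,"xyz":[-31.9,-19,-1.3],"twist":[0,0,0.439]},{"hand":0.3,"xyz":[-31.9,-19,-1.3],"twist":[0,0,0.439]},{"hand":0.3,"xyz":[-31.9,-19,-1.3],"twist":[0,0,0.439]}]'
python3 -c "
from h import *
P,f,c=cloud('wrist')
fit(P,(.38,.49),(-.26,-.15),(.03,.11),'t2')
fit(P,(.38,.49),(-.26,-.15),(.085,.11),'t2top')
plan((.4335,-.204,.040,64))"
```

```text
time: 24.85
position: [0.4352, -0.2026, 0.2109]
tool_rot: [[0.436, 0.9, -0.0], [0.9, -0.436, 0.001], [0.0, -0.0, -1.0]]
ft_force: [-0.3, 0.5, 1.3]
gripper_width: 0.0596
grasp_force: 0.0
t2 n 728 c 434.2 -204.0 LxW 49.9 10.0 ang 61.6 ztop 91.5
t2top n 626 c 434.2 -204.0 LxW 49.8 10.0 ang 61.6 ztop 91.5
at [ 0.4351 -0.2028  0.211 ] yaw 64.1 t 24.9 w 0.0596 q7 -15.7
xyz [-0.18, -0.09, 17.1] twist [-0.0, -0.0, 0.002]
```

```bash
python3 -m creep '[{"hand":0.3,"xyz":[-0.15,-0.03,6],"twist":[0,0,0.043]},{"hand":0.3,"xyz":[-0.15,-0.03,12],"twist":[0,0,0.043]},{"hand":0.3,"xyz":[-0.15,-0.03,17.1],"twist":[0,0,0.043]},{"hand":0.3,"xyz":[-0.15,-0.03,17.1],"twist":[0,0,0.043]},{"hand":0.3,"xyz":[-0.15,-0.03,17.1],"twist":[0,0,0.043]},{"hand":1,"xyz":[-0.15,-0.03,17.1],"twist":[0,0,0.043]},{"hand":1,"xyz":[-0.15,-0.03,17.1],"twist":[0,0,0.043]},{"hand":1,"xyz":[-0.15,-0.03,17.1],"twist":[0,0,0.043]},{"hand":1,"xyz":[-0.15,-0.03,17.1],"twist":[0,0,0.043]},{"hand":1,"xyz":[-0.15,-0.03,17.1],"twist":[0,0,0.043]}]' 50
python3 -m creep '[{"hand":1,"xyz":[0,0,-3],"twist":[0,0,0]},{"hand":1,"xyz":[0,0,-8],"twist":[0,0,0]},{"hand":1,"xyz":[0,0,-12],"twist":[0,0,0]},{"hand":1,"xyz":[0,0,-12],"twist":[0,0,0]}]'
python3 -c "
from h import *
plan((.628,.0272,.12,89.1))"
```

```text
time: 26.15
position: [0.4338, -0.2054, 0.0408]
tool_rot: [[0.477, 0.879, 0.0], [0.879, -0.477, -0.001], [-0.0, 0.001, -1.0]]
ft_force: [-1.0, 0.0, 7.4]
gripper_width: 0.0093
grasp_force: 52.4
time: 26.65
position: [0.4355, -0.2058, 0.1628]
tool_rot: [[0.477, 0.879, 0.005], [0.879, -0.477, -0.003], [0.0, 0.006, -1.0]]
ft_force: [0.3, -0.2, -2.7]
gripper_width: 0.0094
grasp_force: 51.1
at [ 0.4355 -0.2058  0.1628] yaw 61.5 t 26.6 w 0.0094 q7 -21.0
xyz [29.67, 5.77, 4.32] twist [0.006, 0.001, -0.482]
```

```bash
python3 -m creep '[{"hand":1,"xyz":[29.6,5.8,0],"twist":[0,0,-0.482]},{"hand":1,"xyz":[29.6,5.8,0],"twist":[0,0,-0.482]},{"hand":1,"xyz":[29.6,5.8,0],"twist":[0,0,-0.482]},{"hand":1,"xyz":[29.6,5.8,0],"twist":[0,0,-0.482]},{"hand":1,"xyz":[29.6,5.8,0],"twist":[0,0,-0.482]},{"hand":1,"xyz":[29.6,5.8,4],"twist":[0,0,-0.482]},{"hand":1,"xyz":[29.6,5.8,8],"twist":[0,0,-0.482]},{"hand":1,"xyz":[29.6,5.8,8],"twist":[0,0,-0.482]},{"hand":1,"xyz":[29.6,5.8,8],"twist":[0,0,-0.482]},{"hand":1,"xyz":[29.6,5.8,8],"twist":[0,0,-0.482]}]'
python3 -m creep '[{"hand":1,"xyz":[0,0,0],"twist":[0,0,0]},{"hand":1,"xyz":[0,0,0],"twist":[0,0,0]},{"hand":1,"xyz":[0,0,0],"twist":[0,0,0]}]'|sed -n 2p
python3 -c "
from h import *
plan((.628,.0265,.0525,89.1))"
```

```text
time: 27.9
position: [0.6269, 0.0276, 0.0819]
tool_rot: [[0.015, 1.0, 0.003], [1.0, -0.015, 0.0], [0.0, 0.003, -1.0]]
ft_force: [0.2, -0.3, -2.5]
gripper_width: 0.0096
grasp_force: 50.9
position: [0.6259, 0.0274, 0.0804]
at [0.6259 0.0274 0.0804] yaw 89.1 t 28.3 w 0.0094 q7 -29.7
xyz [-0.08, 0.21, 2.79] twist [0.0, 0.0, 0.001]
```

```bash
python3 -m creep '[{"hand":1,"xyz":[-0.1,0.2,1],"twist":[0,0,0]},{"hand":1,"xyz":[-0.1,0.2,1.8],"twist":[0,0,0]},{"hand":1,"xyz":[-0.1,0.2,2.4],"twist":[0,0,0]},{"hand":1,"xyz":[-0.1,0.2,2.8],"twist":[0,0,0]},{"hand":1,"xyz":[-0.1,0.2,2.9],"twist":[0,0,0]},{"hand":1,"xyz":[-0.1,0.2,2.9],"twist":[0,0,0]}]'
python3 -m creep '[{"hand":0.3,"xyz":[0,0,0],"twist":[0,0,0]},{"hand":0.3,"xyz":[0,0,0],"twist":[0,0,0]},{"hand":0.3,"xyz":[0,0,-5],"twist":[0,0,0]},{"hand":0.3,"xyz":[0,0,-11],"twist":[0,0,0]},{"hand":0.3,"xyz":[0,0,-16],"twist":[0,0,0]},{"hand":0.3,"xyz":[0,0,-16],"twist":[0,0,0]},{"hand":0.3,"xyz":[0,0,-16],"twist":[0,0,0]}]'
python3 -c "
from h import *
P,f,c=cloud('wrist')
fit(P,(.58,.68),(-.02,.07),(.04,.13),'t2')
fit(P,(.58,.68),(.075,.165),(.04,.12),'t1')
for n in('scene','side'):
  P,f,c=cloud(n)
  fit(P,(.37,.5),(.18,.32),(.04,.15),'t3')
  fit(P,(.37,.5),(.04,.17),(.04,.15),'t4')
plan((.445,.256,.23,75))"
```

```text
time: 29.02
position: [0.6273, 0.0264, 0.0529]
tool_rot: [[0.015, 1.0, -0.001], [1.0, -0.015, -0.001], [-0.001, -0.001, -1.0]]
ft_force: [-8.4, -2.8, 15.3]
gripper_width: 0.0095
grasp_force: 53.5
time: 29.9
position: [0.6274, 0.0262, 0.2104]
tool_rot: [[0.015, 1.0, -0.001], [1.0, -0.015, -0.0], [-0.0, -0.001, -1.0]]
ft_force: [-0.2, -0.9, 0.3]
gripper_width: 0.0602
grasp_force: 0.0
t2 n 797 c 628.2 27.8 LxW 49.4 10.0 ang 89.4 ztop 103.4
t1 n 777 c 629.7 111.9 LxW 49.6 10.1 ang 88.9 ztop 83.6
t3 n 222 c 446.0 252.6 LxW 50.6 15.3 ang 77.6 ztop 112.2
t4 few 0
t3 n 357 c 444.5 256.4 LxW 53.1 12.5 ang 73.4 ztop 112.1
t4 n 171 c 447.4 110.1 LxW 54.0 10.0 ang -74.1 ztop 132.4
at [0.6268 0.0261 0.2092] yaw 89.1 t 30.1 w 0.0597 q7 -24.5
xyz [22.71, -18.53, -2.03] twist [-0.003, 0.001, 0.247]
```

```bash
python3 -m creep '[{"hand":0.3,"xyz":[22.7,-18.5,-2],"twist":[0,0,0.24]},{"hand":0.3,"xyz":[22.7,-18.5,-2],"twist":[0,0,0.24]},{"hand":0.3,"xyz":[22.7,-18.5,-2],"twist":[0,0,0.24]},{"hand":0.3,"xyz":[22.7,-18.5,-2],"twist":[0,0,0.24]},{"hand":0.3,"xyz":[22.7,-18.5,-2],"twist":[0,0,0.24]},{"hand":0.3,"xyz":[22.7,-18.5,-2],"twist":[0,0,0.24]},{"hand":0.3,"xyz":[22.7,-18.5,-2],"twist":[0,0,0.24]},{"hand":0.3,"xyz":[22.7,-18.5,-2],"twist":[0,0,0.24]},{"hand":0.3,"xyz":[22.7,-18.5,-2],"twist":[0,0,0.24]}]'
python3 -c "
from h import *
P,f,c=cloud('wrist')
fit(P,(.39,.5),(.20,.31),(.04,.13),'t3')
fit(P,(.39,.5),(.20,.31),(.105,.13),'t3top')
plan((.445,.255,.055,75))"
```

```text
time: 31.18
position: [0.4468, 0.2551, 0.2307]
tool_rot: [[0.254, 0.967, -0.001], [0.967, -0.254, -0.0], [-0.0, -0.0, -1.0]]
ft_force: [-0.4, 0.4, 0.6]
gripper_width: 0.06
grasp_force: 0.0
t3 n 740 c 446.3 254.5 LxW 50.5 9.9 ang 75.1 ztop 111.6
t3top n 628 c 446.4 254.4 LxW 50.3 9.6 ang 75.0 ztop 111.7
at [0.4467 0.2553 0.2308] yaw 75.3 t 31.2 w 0.0596 q7 -63.6
xyz [-0.07, -0.15, 17.58] twist [-0.0, 0.0, 0.005]
```

```bash
python3 -m creep '[{"hand":0.3,"xyz":[-0.1,0,6],"twist":[0,0,0]},{"hand":0.3,"xyz":[-0.1,0,12],"twist":[0,0,0]},{"hand":0.3,"xyz":[-0.1,0,17.6],"twist":[0,0,0]},{"hand":0.3,"xyz":[-0.1,0,17.6],"twist":[0,0,0]},{"hand":0.3,"xyz":[-0.1,0,17.6],"twist":[0,0,0]},{"hand":1,"xyz":[-0.1,0,17.6],"twist":[0,0,0]},{"hand":1,"xyz":[-0.1,0,17.6],"twist":[0,0,0]},{"hand":1,"xyz":[-0.1,0,17.6],"twist":[0,0,0]},{"hand":1,"xyz":[-0.1,0,17.6],"twist":[0,0,0]},{"hand":1,"xyz":[-0.1,0,17.6],"twist":[0,0,0]}]' 50
python3 -m creep '[{"hand":1,"xyz":[0,0,-3],"twist":[0,0,0]},{"hand":1,"xyz":[0,0,-9],"twist":[0,0,0]},{"hand":1,"xyz":[0,0,-15],"twist":[0,0,0]},{"hand":1,"xyz":[0,0,-15],"twist":[0,0,0]}]'
python3 -c "
from h import *
plan((.6267,-.0578,.20,89.1))"
```

```text
time: 32.48
position: [0.4464, 0.2554, 0.0561]
tool_rot: [[0.252, 0.968, 0.001], [0.968, -0.252, 0.0], [0.0, 0.001, -1.0]]
ft_force: [-1.7, -1.1, 7.3]
gripper_width: 0.0091
grasp_force: 52.5
time: 32.98
position: [0.4481, 0.2572, 0.2097]
tool_rot: [[0.252, 0.968, 0.008], [0.968, -0.252, 0.004], [0.006, 0.007, -1.0]]
ft_force: [-1.2, -1.0, -1.8]
gripper_width: 0.009
grasp_force: 51.0
at [0.4481 0.2572 0.2097] yaw 75.4 t 33.0 w 0.009 q7 -65.3
xyz [-25.98, 25.22, 0.99] twist [0.008, -0.005, -0.24]
```

```bash
python3 -m creep '[{"hand":1,"xyz":[-26,25.2,0],"twist":[0,0,-0.24]},{"hand":1,"xyz":[-26,25.2,0],"twist":[0,0,-0.24]},{"hand":1,"xyz":[-26,25.2,0],"twist":[0,0,-0.24]},{"hand":1,"xyz":[-26,25.2,0],"twist":[0,0,-0.24]},{"hand":1,"xyz":[-26,25.2,0],"twist":[0,0,-0.24]},{"hand":1,"xyz":[-26,25.2,0],"twist":[0,0,-0.24]},{"hand":1,"xyz":[-26,25.2,5],"twist":[0,0,-0.24]},{"hand":1,"xyz":[-26,25.2,10],"twist":[0,0,-0.24]},{"hand":1,"xyz":[-26,25.2,11.3],"twist":[0,0,-0.24]},{"hand":1,"xyz":[-26,25.2,11.3],"twist":[0,0,-0.24]}]'
python3 -m creep '[{"hand":1,"xyz":[0,0,0],"twist":[0,0,0]},{"hand":1,"xyz":[0,0,0],"twist":[0,0,0]},{"hand":1,"xyz":[0,0,0],"twist":[0,0,0]},{"hand":1,"xyz":[0,0,0],"twist":[0,0,0]}]'|sed -n 2p
python3 -c "
from h import *
plan((.6267,-.057,.0678,89.1))"
```

```text
time: 34.22
position: [0.6236, -0.0596, 0.0915]
tool_rot: [[0.014, 1.0, -0.002], [1.0, -0.014, 0.0], [0.0, -0.002, -1.0]]
ft_force: [0.4, -0.4, -1.2]
gripper_width: 0.0093
grasp_force: 50.9
position: [0.6244, -0.0601, 0.0926]
at [ 0.6244 -0.0601  0.0926] yaw 89.1 t 34.7 w 0.0092 q7 -20.9
xyz [0.31, 0.22, 2.48] twist [0.001, 0.0, 0.001]
```

```bash
python3 -m creep '[{"hand":1,"xyz":[0.3,0.2,0.8],"twist":[0,0,0]},{"hand":1,"xyz":[0.3,0.2,1.5],"twist":[0,0,0]},{"hand":1,"xyz":[0.3,0.2,2.1],"twist":[0,0,0]},{"hand":1,"xyz":[0.3,0.2,2.5],"twist":[0,0,0]},{"hand":1,"xyz":[0.3,0.2,2.6],"twist":[0,0,0]},{"hand":1,"xyz":[0.3,0.2,2.6],"twist":[0,0,0]}]'
python3 -m creep '[{"hand":0.3,"xyz":[0,0,0],"twist":[0,0,0]},{"hand":0.3,"xyz":[0,0,0],"twist":[0,0,0]},{"hand":0.3,"xyz":[0,0,-5],"twist":[0,0,0]},{"hand":0.3,"xyz":[0,0,-11],"twist":[0,0,0]},{"hand":0.3,"xyz":[0,0,-17],"twist":[0,0,0]},{"hand":0.3,"xyz":[0,0,-17],"twist":[0,0,0]},{"hand":0.3,"xyz":[0,0,-17],"twist":[0,0,0]}]'
python3 -c "
from h import *
P,f,c=cloud('wrist')
fit(P,(.58,.68),(-.1,-.017),(.04,.15),'t3')
fit(P,(.58,.68),(-.012,.07),(.04,.13),'t2')
fit(P,(.58,.68),(.075,.165),(.04,.12),'t1')
for n in('scene','side'):
  P,f,c=cloud(n)
  fit(P,(.37,.5),(.04,.17),(.04,.15),'t4')
plan((.448,.110,.24,108))"
```

```text
time: 35.48
position: [0.6259, -0.057, 0.0682]
tool_rot: [[0.015, 1.0, -0.001], [1.0, -0.015, -0.001], [-0.001, -0.001, -1.0]]
ft_force: [-8.3, -1.5, 17.9]
gripper_width: 0.0091
grasp_force: 54.0
time: 36.35
position: [0.6259, -0.0572, 0.2354]
tool_rot: [[0.015, 1.0, -0.001], [1.0, -0.015, -0.0], [-0.0, -0.001, -1.0]]
ft_force: [-0.8, 0.1, -1.0]
gripper_width: 0.0598
grasp_force: 0.0
t3 n 796 c 626.4 -57.9 LxW 50.1 9.9 ang 88.8 ztop 123.5
t2 n 723 c 627.7 26.6 LxW 49.8 9.4 ang 89.4 ztop 103.7
t1 n 577 c 629.4 101.7 LxW 31.0 10.1 ang 89.4 ztop 83.4
t4 n 243 c 448.3 108.9 LxW 53.1 13.1 ang -73.5 ztop 131.5
t4 n 173 c 446.8 111.9 LxW 51.4 10.0 ang -74.2 ztop 132.7
at [ 0.6252 -0.0572  0.2341] yaw 89.1 t 36.5 w 0.0599 q7 -15.9
xyz [16.45, -17.97, -0.53] twist [-0.003, -0.001, -0.329]
```

Tile3 is seated. Tile4 is last.

```bash
python3 -m creep '[{"hand":0.3,"xyz":[16.4,-18,-1],"twist":[0,0,-0.31]},{"hand":0.3,"xyz":[16.4,-18,-1],"twist":[0,0,-0.31]},{"hand":0.3,"xyz":[16.4,-18,-1],"twist":[0,0,-0.31]},{"hand":0.3,"xyz":[16.4,-18,-1],"twist":[0,0,-0.31]},{"hand":0.3,"xyz":[16.4,-18,-1],"twist":[0,0,-0.31]},{"hand":0.3,"xyz":[16.4,-18,-1],"twist":[0,0,-0.31]},{"hand":0.3,"xyz":[16.4,-18,-1],"twist":[0,0,-0.31]},{"hand":0.3,"xyz":[16.4,-18,-1],"twist":[0,0,-0.31]}]'
python3 -c "
from h import *
P,f,c=cloud('wrist')
fit(P,(.39,.5),(.05,.17),(.04,.15),'t4')
fit(P,(.39,.5),(.05,.17),(.12,.15),'t4top')
plan((.448,.110,.072,108))"
```

```text
time: 37.5
position: [0.4493, 0.1089, 0.2457]
tool_rot: [[-0.289, 0.957, -0.001], [0.957, 0.289, 0.001], [0.001, -0.001, -1.0]]
ft_force: [0.1, -0.3, -0.5]
gripper_width: 0.0597
grasp_force: 0.0
t4 n 792 c 448.3 109.8 LxW 50.3 9.9 ang -74.6 ztop 131.5
t4top n 664 c 448.3 109.7 LxW 50.1 9.9 ang -74.6 ztop 131.6
at [0.4492 0.1091 0.2458] yaw 106.8 t 37.5 w 0.06 q7 -14.0
xyz [0.11, -0.08, 17.38] twist [-0.0, -0.001, -0.021]
```

```bash
python3 -m creep '[{"hand":0.3,"xyz":[0.1,-0.07,6],"twist":[0,0,0.024]},{"hand":0.3,"xyz":[0.1,-0.07,12],"twist":[0,0,0.024]},{"hand":0.3,"xyz":[0.1,-0.07,17.2],"twist":[0,0,0.024]},{"hand":0.3,"xyz":[0.1,-0.07,17.2],"twist":[0,0,0.024]},{"hand":0.3,"xyz":[0.1,-0.07,17.2],"twist":[0,0,0.024]},{"hand":1,"xyz":[0.1,-0.07,17.2],"twist":[0,0,0.024]},{"hand":1,"xyz":[0.1,-0.07,17.2],"twist":[0,0,0.024]},{"hand":1,"xyz":[0.1,-0.07,17.2],"twist":[0,0,0.024]},{"hand":1,"xyz":[0.1,-0.07,17.2],"twist":[0,0,0.024]},{"hand":1,"xyz":[0.1,-0.07,17.2],"twist":[0,0,0.024]}]' 50
python3 -m creep '[{"hand":1,"xyz":[0,0,-3],"twist":[0,0,0]},{"hand":1,"xyz":[0,0,-9],"twist":[0,0,0]},{"hand":1,"xyz":[0,0,-15],"twist":[0,0,0]},{"hand":1,"xyz":[0,0,-15],"twist":[0,0,0]}]'
python3 -c "
from h import *
plan((.6253,-.1428,.22,89.1))"
```

```text
time: 38.8
position: [0.4485, 0.1104, 0.075]
tool_rot: [[-0.267, 0.964, 0.002], [0.964, 0.267, -0.0], [-0.001, 0.001, -1.0]]
ft_force: [-1.3, -1.2, 9.2]
gripper_width: 0.0095
grasp_force: 52.3
time: 39.3
position: [0.4503, 0.1115, 0.2281]
tool_rot: [[-0.267, 0.964, 0.008], [0.964, 0.267, 0.001], [-0.002, 0.008, -1.0]]
ft_force: [0.8, -0.4, -2.9]
gripper_width: 0.0092
grasp_force: 50.6
at [0.4503 0.1115 0.2281] yaw 105.5 t 39.3 w 0.0092 q7 -17.5
xyz [-29.18, 10.06, 0.94] twist [0.009, 0.0, 0.286]
```

```bash
python3 -m creep '[{"hand":1,"xyz":[-29.2,10.1,0],"twist":[0,0,0.286]},{"hand":1,"xyz":[-29.2,10.1,0],"twist":[0,0,0.286]},{"hand":1,"xyz":[-29.2,10.1,0],"twist":[0,0,0.286]},{"hand":1,"xyz":[-29.2,10.1,0],"twist":[0,0,0.286]},{"hand":1,"xyz":[-29.2,10.1,0],"twist":[0,0,0.286]},{"hand":1,"xyz":[-29.2,10.1,0],"twist":[0,0,0.286]},{"hand":1,"xyz":[-29.2,10.1,5],"twist":[0,0,0.286]},{"hand":1,"xyz":[-29.2,10.1,10],"twist":[0,0,0.286]},{"hand":1,"xyz":[-29.2,10.1,11.3],"twist":[0,0,0.286]},{"hand":1,"xyz":[-29.2,10.1,11.3],"twist":[0,0,0.286]}]'
python3 -m creep '[{"hand":1,"xyz":[0,0,0],"twist":[0,0,0]},{"hand":1,"xyz":[0,0,0],"twist":[0,0,0]},{"hand":1,"xyz":[0,0,0],"twist":[0,0,0]},{"hand":1,"xyz":[0,0,0],"twist":[0,0,0]}]'|sed -n 2p
python3 -c "
from h import *
plan((.6253,-.1422,.0868,89.1))"
```

```text
time: 40.55
position: [0.6226, -0.1431, 0.1104]
tool_rot: [[0.014, 1.0, -0.002], [1.0, -0.014, 0.001], [0.001, -0.002, -1.0]]
ft_force: [0.1, 0.0, -2.4]
gripper_width: 0.0092
grasp_force: 50.6
position: [0.6234, -0.144, 0.1116]
at [ 0.6234 -0.144   0.1116] yaw 89.1 t 41.0 w 0.01 q7 -12.8
xyz [0.18, 0.18, 2.48] twist [0.001, 0.0, 0.001]
```

```bash
python3 -m creep '[{"hand":1,"xyz":[0.2,0.2,0.8],"twist":[0,0,0]},{"hand":1,"xyz":[0.2,0.2,1.5],"twist":[0,0,0]},{"hand":1,"xyz":[0.2,0.2,2.1],"twist":[0,0,0]},{"hand":1,"xyz":[0.2,0.2,2.5],"twist":[0,0,0]},{"hand":1,"xyz":[0.2,0.2,2.6],"twist":[0,0,0]},{"hand":1,"xyz":[0.2,0.2,2.6],"twist":[0,0,0]}]'
python3 -m creep '[{"hand":0.3,"xyz":[0,0,0],"twist":[0,0,0]},{"hand":0.3,"xyz":[0,0,0],"twist":[0,0,0]},{"hand":0.3,"xyz":[0,0,-5],"twist":[0,0,0]},{"hand":0.3,"xyz":[0,0,-11],"twist":[0,0,0]},{"hand":0.3,"xyz":[0,0,-17],"twist":[0,0,0]},{"hand":0.3,"xyz":[0,0,-17],"twist":[0,0,0]},{"hand":0.3,"xyz":[0,0,-17],"twist":[0,0,0]}]'
cat > chk.py <<'E'
from h import *
for n in('wrist','scene','side'):
  P,f,c=cloud(n);print(n)
  if n=='scene': cv2.imwrite('pics/chk%d.png'%round(sense()['time']),c['frame'])
  for nm,y in(('t4',-.1428),('t3',-.0578),('t2',.0272),('t1',.1122)): fit(P,(.58,.68),(y-.04,y+.04),(.045,.16),nm)
  fit(P,(.53,.64),(-.43,-.29),(.045,.14),'dB');fit(P,(.42,.53),(-.43,-.29),(.045,.14),'dA')
  fit(P,(.54,.72),(.16,.34),(.112,.13),'bar')
E
python3 chk.py; python3 -c "
from h import *
plan((.6312,.2412,.255,179))"
```

```text
time: 41.8
position: [0.6251, -0.1418, 0.0872]
tool_rot: [[0.015, 1.0, -0.001], [1.0, -0.015, -0.001], [-0.001, -0.001, -1.0]]
ft_force: [-7.7, 0.9, 14.9]
gripper_width: 0.0092
grasp_force: 53.3
time: 42.68
position: [0.6249, -0.1421, 0.2545]
tool_rot: [[0.015, 1.0, -0.001], [1.0, -0.015, -0.0], [-0.0, -0.001, -1.0]]
ft_force: [0.0, 0.1, -0.1]
gripper_width: 0.0599
grasp_force: 0.0
wrist
t4 n 797 c 625.6 -142.0 LxW 49.6 9.8 ang 88.7 ztop 143.5
t3 n 746 c 626.7 -58.7 LxW 50.4 9.5 ang 89.2 ztop 123.7
t2 n 603 c 627.7 16.4 LxW 30.6 10.2 ang -89.9 ztop 103.9
t1 few 0
dB n 279 c 587.2 -363.4 LxW 51.3 10.3 ang 86.7 ztop 98.7
dA n 141 c 480.9 -353.1 LxW 28.8 9.5 ang 89.5 ztop 116.2
bar few 0
scene
t4 n 351 c 626.0 -143.7 LxW 50.5 13.1 ang -88.5 ztop 143.5
t3 n 270 c 626.5 -60.2 LxW 49.8 13.1 ang -89.6 ztop 124.1
t2 n 208 c 627.6 26.0 LxW 50.7 14.1 ang 89.3 ztop 103.7
t1 n 138 c 629.1 109.5 LxW 50.4 13.7 ang -89.2 ztop 84.8
dB n 260 c 588.1 -366.1 LxW 48.4 14.6 ang 88.7 ztop 114.8
dA n 245 c 481.0 -355.3 LxW 47.9 14.7 ang 89.9 ztop 115.9
bar n 154 c 631.5 237.9 LxW 88.3 21.4 ang -3.0 ztop 125.3
side
t4 n 271 c 625.2 -141.9 LxW 55.8 13.4 ang 89.3 ztop 144.0
t3 n 244 c 625.8 -56.7 LxW 57.8 12.8 ang -89.8 ztop 124.8
t2 n 209 c 626.4 28.9 LxW 53.1 11.8 ang 88.2 ztop 104.4
t1 n 159 c 628.6 113.2 LxW 52.8 12.9 ang 88.4 ztop 84.9
dB n 150 c 586.4 -363.6 LxW 63.1 12.7 ang 86.4 ztop 115.3
dA n 135 c 479.5 -352.9 LxW 60.4 11.2 ang 85.9 ztop 115.5
bar n 301 c 629.1 241.1 LxW 92.4 20.5 ang -0.7 ztop 126.2
at [ 0.6243 -0.142   0.2531] yaw 89.1 t 42.8 w 0.0604 q7 -8.1
xyz [38.33, 0.12, -0.17] twist [-0.002, -0.003, -1.568]
```

```bash
python3 -m creep '[{"hand":0.3,"xyz":[38.3,0.1,-0.2],"twist":[0,0,-1.568]},{"hand":0.3,"xyz":[38.3,0.1,-0.2],"twist":[0,0,-1.568]},{"hand":0.3,"xyz":[38.3,0.1,-0.2],"twist":[0,0,-1.568]},{"hand":0.3,"xyz":[38.3,0.1,-0.2],"twist":[0,0,-1.568]},{"hand":0.3,"xyz":[38.3,0.1,-0.2],"twist":[0,0,-1.568]},{"hand":0.3,"xyz":[38.3,0.1,-0.2],"twist":[0,0,-1.568]},{"hand":0.3,"xyz":[38.3,0.1,-0.2],"twist":[0,0,-1.568]},{"hand":0.3,"xyz":[38.3,0.1,-0.2],"twist":[0,0,-1.568]},{"hand":0.3,"xyz":[38.3,0.1,-0.2],"twist":[0,0,-1.568]},{"hand":0.3,"xyz":[38.3,0.1,-0.2],"twist":[0,0,-1.568]}]'
python3 -m creep '[{"hand":0.3,"xyz":[0,0,0],"twist":[0,0,0]},{"hand":0.3,"xyz":[0,0,0],"twist":[0,0,0]},{"hand":0.3,"xyz":[0,0,0],"twist":[0,0,0]}]'|sed -n 2p
python3 -c "
from h import *
P,f,c=cloud('wrist')
fit(P,(.54,.72),(.16,.34),(.112,.13),'bar')
plan((.6312,.2412,.0945,179))"
```

```text
time: 44.08
position: [0.6316, 0.2408, 0.2555]
tool_rot: [[-1.0, 0.018, -0.002], [0.018, 1.0, -0.0], [0.002, -0.0, -1.0]]
ft_force: [0.2, 0.2, 0.1]
gripper_width: 0.0598
grasp_force: 0.0
position: [0.632, 0.241, 0.2571]
bar n 1813 c 630.4 239.9 LxW 88.9 17.6 ang -0.6 ztop 124.3
at [0.632  0.241  0.2572] yaw 179.0 t 44.5 w 0.0598 q7 38.6
xyz [0.09, 0.02, 16.27] twist [-0.0, 0.0, -0.001]
```

```bash
python3 -m creep '[{"hand":0.3,"xyz":[0.1,-0.05,6],"twist":[0,0,0]},{"hand":0.3,"xyz":[0.1,-0.05,12],"twist":[0,0,0]},{"hand":0.3,"xyz":[0.1,-0.05,16.3],"twist":[0,0,0]},{"hand":0.3,"xyz":[0.1,-0.05,16.3],"twist":[0,0,0]},{"hand":0.3,"xyz":[0.1,-0.05,16.3],"twist":[0,0,0]},{"hand":0.9,"xyz":[0.1,-0.05,16.3],"twist":[0,0,0]},{"hand":0.9,"xyz":[0.1,-0.05,16.3],"twist":[0,0,0]},{"hand":0.9,"xyz":[0.1,-0.05,16.3],"twist":[0,0,0]},{"hand":0.9,"xyz":[0.1,-0.05,16.3],"twist":[0,0,0]}]' 60
python3 -m creep '[{"hand":0.9,"xyz":[0,0,0],"twist":[0,0,0.17]},{"hand":0.9,"xyz":[0,0,0],"twist":[0,0,0.34]},{"hand":0.9,"xyz":[0,0,0],"twist":[0,0,0.51]},{"hand":0.9,"xyz":[0,0,0],"twist":[0,0,0.68]},{"hand":0.9,"xyz":[0,0,0],"twist":[0,0,0.85]},{"hand":0.9,"xyz":[0,0,0],"twist":[0,0,1.02]},{"hand":0.9,"xyz":[0,0,0],"twist":[0,0,1.19]},{"hand":0.9,"xyz":[0,0,0],"twist":[0,0,1.36]},{"hand":0.9,"xyz":[0,0,0],"twist":[0,0,1.41]},{"hand":0.9,"xyz":[0,0,0],"twist":[0,0,1.41]}]'
python3 -m creep '[{"hand":0.9,"xyz":[0,0,0],"twist":[0,0,0]},{"hand":0.3,"xyz":[0,0,0],"twist":[0,0,0]},{"hand":0.3,"xyz":[0,0,0],"twist":[0,0,0]},{"hand":0.3,"xyz":[0,0,-4],"twist":[0,0,0]},{"hand":0.3,"xyz":[0,0,-10],"twist":[0,0,0]},{"hand":0.3,"xyz":[0,0,-16],"twist":[0,0,0]},{"hand":0.3,"xyz":[0,0,-20],"twist":[0,0,0]},{"hand":0.3,"xyz":[0,0,-20],"twist":[0,0,0]},{"hand":0.3,"xyz":[0,0,-20],"twist":[0,0,0]}]'
python3 chk.py;ls pics
```

```text
time: 45.62
position: [0.6317, 0.2404, 0.0958]
tool_rot: [[-1.0, 0.018, 0.002], [0.018, 1.0, -0.0], [-0.002, -0.0, -1.0]]
ft_force: [-1.3, -2.1, 7.2]
gripper_width: 0.0173
grasp_force: 58.7
time: 46.88
position: [0.6313, 0.2398, 0.0958]
tool_rot: [[-0.143, 0.99, 0.001], [0.99, 0.143, -0.002], [-0.002, 0.001, -1.0]]
ft_force: [-3.4, -4.8, 8.8]
gripper_width: 0.0168
grasp_force: 59.1
time: 48.0
position: [0.6306, 0.2403, 0.2932]
tool_rot: [[-0.143, 0.99, -0.001], [0.99, 0.143, -0.001], [-0.0, -0.001, -1.0]]
ft_force: [-0.7, -0.2, 0.3]
gripper_width: 0.0597
grasp_force: 0.0
wrist
t4 few 0
t3 few 5
t2 n 434 c 627.6 29.0 LxW 49.4 10.3 ang 88.4 ztop 103.7
t1 n 385 c 629.5 112.2 LxW 52.1 10.0 ang 89.0 ztop 83.9
dB few 0
dA few 0
bar n 1444 c 631.1 240.7 LxW 89.1 17.4 ang -81.4 ztop 124.6
scene
t4 n 351 c 625.9 -143.7 LxW 50.7 13.5 ang 89.5 ztop 143.7
t3 n 267 c 627.0 -60.2 LxW 50.3 13.4 ang 87.8 ztop 123.9
t2 n 206 c 627.2 26.0 LxW 50.8 14.2 ang 88.7 ztop 104.0
t1 n 137 c 629.5 110.3 LxW 52.2 13.5 ang -88.9 ztop 84.5
dB n 261 c 587.2 -366.0 LxW 48.3 14.1 ang 87.7 ztop 114.7
dA n 247 c 480.4 -355.3 LxW 48.1 14.5 ang 89.9 ztop 115.3
bar n 154 c 631.9 238.9 LxW 90.7 19.1 ang -80.4 ztop 126.5
side
t4 n 269 c 624.5 -140.5 LxW 56.1 12.9 ang 89.6 ztop 144.3
t3 n 240 c 625.4 -55.8 LxW 55.1 11.7 ang 89.2 ztop 125.0
t2 n 208 c 627.2 29.7 LxW 52.8 13.0 ang -89.6 ztop 104.6
t1 n 159 c 627.9 113.1 LxW 51.8 11.4 ang -89.1 ztop 84.7
dB n 153 c 586.6 -362.3 LxW 62.5 12.4 ang 87.5 ztop 114.6
dA n 133 c 479.9 -353.2 LxW 53.5 12.1 ang 85.7 ztop 113.9
bar n 258 c 628.6 240.1 LxW 90.3 18.7 ang -81.8 ztop 126.4
chk43.png
chk48.png
s2.png
scene0.png
side0.png
top.png
w1.png
w3.png
wrist0.png
```

```bash
python3 -c "
from bench import *
print(hand_in())"
```

```text
the job is handed in; nothing more can be done
None
```

I handed the job in at about 48 s: both dry tiles stand on the ware board, tiles 1–4 are seated in pockets 1–4 by rising height, and the isolator is back on at about 80 degrees. All of this comes from the final camera check, because hand-in gave no verdict.

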